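Clamp a printing roller in the carving stand

ROBOT

A 6-joint arm with a two-finger parallel gripper is mounted at the origin on the work surface. World frame = base frame: x ahead of the robot, y to its left, z up, the work surface at z = 0. Lengths are in m, angles in rad, forces in N, time in s.
With the tool pointing down it reaches from about 0.425 to 0.925 m from the base axis. Payload 12.5 kg.
Tool frame: the origin (TCP) lies on the centre line of the jaws, within the pads' length; the fingertips stand 25 mm ahead of it and the grasp point (between the pads) lies 6 mm ahead of it; z points along the fingers, y is the direction in which the jaws open and shut (so a half turn about z gives the same grasp; the last joint's range is limited). The gripper opens to 85 mm and grips with 20 to 120 N. Pads are 22 mm wide; open, the fingers measure 114 mm over their backs; the gripper's body (76 mm by 85 mm) begins 54 mm behind the grasp point. The pads swing forward as they close: fully open they stand 13 mm farther back than shut.
Start: joints at [-1.228, 0.491, 1.559, -0, 1.092, -0.106], TCP at [0.271, -0.563, 0.256] pointing down, gripper open.
Joint ranges: [-3.1, 3.1], [-0.84, 2.19], [0.05, 2.79], [-1.13, 4.28], [0.06, 2.93], [-2.69, 2.69]. Speed limits (rad/s): [2.22, 2.22, 2.79, 3.14, 3.14, 3.14].

INTERFACE

Orientations are given as a 3x3 rotation matrix whose columns are the frame's x, y, z axes.
In Python, from plant import sense, snapshot, camera_model, finish_job gives the robot as it stands. The module is installed in compiled form; this text tells all that it offers.
- The arm moves only by the tool arm_command, never from a script. Its argument "targets" is a list of rows, each an object of numbers: "claw": the opening, from 0 (shut) to 1 (fully open); "dx", "dy", "dz": the shift along the tool's x, y, z in cm; "rx", "ry", "rz": the turn, a rotation vector about the tool's x, y, z in rad. In form: [{"claw": .., "dx": .., "dy": .., "dz": .., "rx": .., "ry": .., "rz": ..}, ...]. A call has 1 to 20 rows; each row is the pose to reach, as a shift and turn from the pose commanded when the call began, along the tool's axes at that moment; what a row does not reach only later rows make up. A row lasts 1/8 s, in which the tool goes at most 62.5 mm and 10.7 degrees, less where a joint would pass 70% of its speed; a pose out of reach is approached as far as the arm can. A call with a gripper value outside its range is refused whole. The fingers move at their own pace and stop on an object; "squeeze" is the grip in N (left out, the last holds). Time passes only in rows, so rows that repeat a pose let the fingers close. It gives the time, the measured TCP pose, the force and the opening at its end, in the units of the state.
- sense(): the state, without advancing time (a new reading comes with each control period).
- snapshot(name): name is "scene" or "top" or "wrist"; returns the picture (480x640x3 uint8, blue, green, red); there is no depth.
- camera_model(name): a dict with "mtx" (3x3 intrinsics, pixels), "T" (4x4, takes a point from camera to world coordinates); the wrist camera has in their place "hand_eye" (4x4, takes a point from camera to tool coordinates, whose origin is the TCP and whose axes are the flange's). Camera axes: x right, y up, looking along -z (the intrinsics and any distortion apply to the point x, -y, -z); pixel columns grow to the right and rows downward; lengths in m; the calibration is good to about 2 mm. A picture is of the moment at which its call begins: read the wrist's pose just before it. camera_model takes no time and is no camera call.
- finish_job(): hands the job in, once; it reports no verdict.
The state is a dict: "time_s": time; "joint_positions": joint angles; "joint_vel": joint speeds; "tau": joint torques, N m; "position": TCP position; "tcp_rot": TCP orientation; "force": force on the tool from outside, world axes, zero at the start; "ft_torque": the same for the moment, N m; "width": finger opening in m.
Only numpy, scipy, OpenCV 4.12 (cv2) and the standard library are available. Lean on these libraries where they do the work, as an engineer would, in place of code of your own. Each camera call takes 0.05 s, during which the arm holds its last target.

TASK

Stand the large wooden printing roller upright on the base plate of the carving stand and push it back into the V until it rests centred against both faces. Only then swing the stand's clamp arm down until its rubber pad rests on top of the roller, and let go. Keep the roller from toppling and leave the short roller, the printing block and the dye jar where they are.

Things in the scene. Friction and masses are not known exactly. Their poses are not given: they have to be found in the camera images.
- roller: The large printing roller: a plain turned-wood cylinder with darker end bands and dots, 60 mm in diameter, 66 mm tall, standing on end, loose, 0.11 to 0.22 kg. It slides upright when pushed in its lower half; pushed near the top it leans and can jam in the V before it is home. Origin at the centre of its underside, z up along its axis.
- stand: Carving stand, fixed; place and yaw vary. Dark steel base plate 12 mm thick, 130 mm wide (y), from 125 mm in front of (-x) to 95 mm behind its origin, which is on the table right below the seat. +x points into the V, z up. On the plate stand two wooden jaws forming the V, and behind them the hinge post, 110 mm high above the table. The plate is clear in front of the V.
- seat (a point): Point on the base plate's top where the roller's underside centre lies once it touches both V faces. Axes as the stand: +x into the V (push direction), y across. The jaws are 50 mm tall, 16 mm thick; their upright inner faces, 60 mm long, stand 45 degrees either side of +x and meet 42 mm behind the seat, so the mouth's front edges are at x 0, y +-42 mm (outer corners x 11, y +-54 mm).
- clamp (a joint): Angle of the clamp arm in rad. 0: arm level over the seat, its pad just touching the top of a seated roller. Grows as the arm is raised; about 1.57 is upright, stops at 1.9; without a roller it would go down to -0.25. It starts raised, near upright. The hinge is stiff, so the arm stays where it is left; moving the handle takes about 2 to 4 N.
- clamp_hinge (a point): The clamp's hinge axis (horizontal, along the stand's y), 70 mm behind the seat (+x) and 96 mm above the table.
- clamp_handle (a point): Centre of the black barrel handle at the arm's free end, 28 mm in diameter, 36 mm long, axis along the stand's y; can be pinched by its flat ends. At joint angle a it lies 150*cos(a) mm from the hinge towards the stand's -x and 150*sin(a) mm above it.
- clamp_pad (a point): Centre of the face of the round rubber pad, 28 mm in diameter, under the clamp arm, 70 mm from the hinge and 18 mm below the arm's middle line. The arm is a steel bar 150 mm long, 18 mm wide, 12 mm thick, from the hinge to the handle.
- short_roller: Bystander: a short roller of the same wood, 36 mm in diameter, 42 mm tall, standing on end. Origin at the centre of its underside.
- print_block: Bystander: a carved wooden printing block, 100 x 70 mm, 32 mm thick, with a wooden grip on top, 62 mm high in all. Origin at the centre of its underside, x along its length.
- dye_jar: Bystander: a glass jar with a white cap, 68 mm in diameter, 100 mm tall. Origin at the centre of its underside.
There are look-alikes about, which are no part of the job. What is shaped like the roller but blue is not meant.

How it is judged:
By the outcome, as a careful person would: the job done as asked, in the order asked, and still so for the second after the job is handed in, with the robot touching nothing.
It also fails if it takes over 72 s, if anything falls off the work surface, if the arm or the gripper's body presses on something with over 40 N, if the wrist force passes 120 N, or if a joint passes its speed limit or range.

## Working session

There is one attempt and no reset: what is moved stays moved. The work goes in short steps, Python scripts to look and compute and a tool call to move; the robot and the scene stay as the last step left them, time stands still between calls to the robot, and variables do not carry over. Pictures are saved under pics/ and viewed, and the job is handed in when it is done.

Besides the shell and the picture viewer there is one more tool, called as name(argument=value, ...) on one line, values as JSON. arm_command: Moves the arm, as the interface text tells. Its arguments: {"type":"object","properties":{"targets":{"type":"array","items":{"type":"object","properties":{"claw":{"type":"number"},"dx":{"type":"number"},"dy":{"type":"number"},"dz":{"type":"number"},"rx":{"type":"number"},"ry":{"type":"number"},"rz":{"type":"number"}}}},"squeeze":{"type":"number"}},"required":["targets"]}

```bash
mkdir -p pics
python3 - <<'E'
from plant import *
import cv2
s=sense();print(s['time_s'],s['position'],s['tcp_rot'],s['width'],s['force'])
for n in ['scene','top']:
    cv2.imwrite(f'pics/{n}0.png',snapshot(n))
for n in ['scene','top','wrist']: print(n,camera_model(n))
E
```

```text
0.0 [ 0.27111203 -0.56290076  0.25569   ] [[ 9.00983992e-01  4.33852147e-01 -4.01793967e-04]
 [ 4.33852315e-01 -9.00983299e-01  1.12394657e-03]
 [ 1.25616980e-04 -1.18697711e-03 -9.99999288e-01]] 0.08533268396373628 [-0.35684471 -0.31924224 -0.66697015]
scene {'mtx': array([[445.07909031,   0.        , 315.27172667],
       [  0.        , 445.07909031, 239.41537222],
       [  0.        ,   0.        ,   1.        ]]), 'T': array([[ 0.77363887, -0.54633846,  0.32093176,  0.91375508],
       [ 0.6335009 ,  0.67702563, -0.37458364, -0.35012126],
       [-0.01262958,  0.49310302,  0.86987925,  0.98708362],
       [ 0.        ,  0.        ,  0.        ,  1.        ]])}
top {'mtx': array([[557.80723094,   0.        , 322.6889664 ],
       [  0.        , 557.80723094, 246.67828672],
       [  0.        ,   0.        ,   1.        ]]), 'T': array([[-0.01749722,  0.9969026 , -0.07667502,  0.48056315],
       [-0.99967911, -0.01884768, -0.01692469,  0.02240135],
       [-0.01831741,  0.07635428,  0.99691248,  1.15295273],
       [ 0.        ,  0.        ,  0.        ,  1.        ]])}
wrist {'mtx': array([[410.18434841,   0.        , 314.36319939],
       [  0.        , 410.18434841, 246.21763717],
       [  0.        ,   0.        ,   1.        ]]), 'hand_eye': array([[-1.63560512e-04,  9.55470523e-01,  2.95086519e-01,
         7.50017714e-02],
       [ 9.99998363e-01,  6.88096419e-04, -1.67373149e-03,
        -1.36610388e-03],
       [-1.80224908e-03,  2.95085762e-01, -9.55469071e-01,
        -1.18666466e-01],
       [ 0.00000000e+00,  0.00000000e+00,  0.00000000e+00,
         1.00000000e+00]])}
```

View pics/scene0.png

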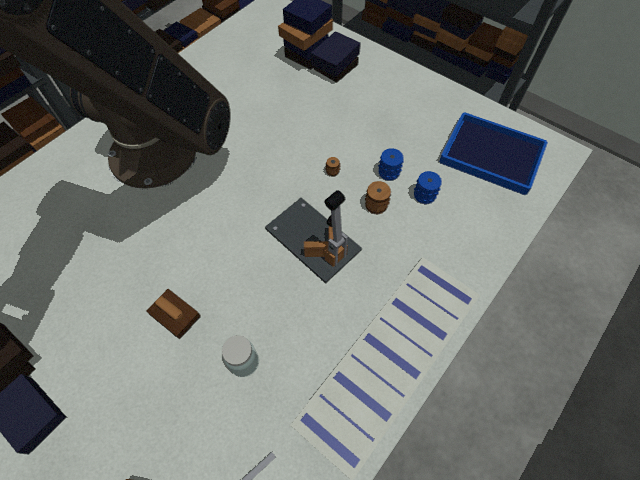

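View pics/top0.png

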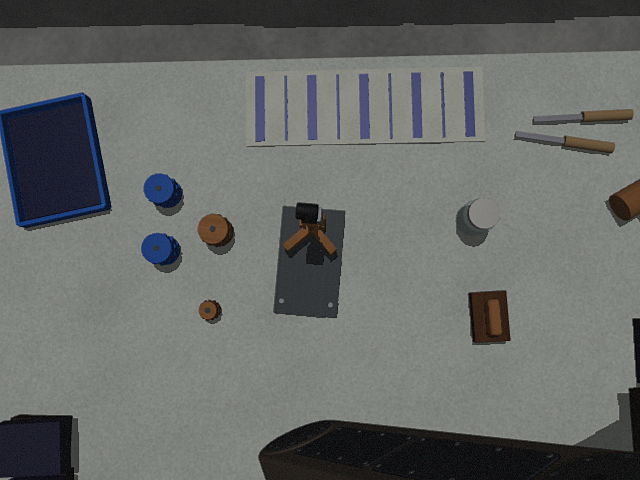

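```bash
cat > h.py <<'E'
import numpy as np, cv2
from plant import *
def ray(n,uv,st=None):
    m=camera_model(n)
    T=m['T'] if 'T' in m else None
    if T is None:
        W=np.eye(4);W[:3,:3]=st['tcp_rot'];W[:3,3]=st['position'];T=W@m['hand_eye']
    K=m['mtx'];u,v=uv
    d=np.array([(u-K[0,2])/K[0,0],-(v-K[1,2])/K[1,1],-1.])
    return T[:3,3],T[:3,:3]@d
def onz(n,uv,z,st=None):
    o,d=ray(n,uv,st);return o+d*(z-o[2])/d[2]
def proj(n,p,st=None):
    m=camera_model(n)
    if 'T' in m:T=m['T']
    else:
        W=np.eye(4);W[:3,:3]=st['tcp_rot'];W[:3,3]=st['position'];T=W@m['hand_eye']
    q=np.linalg.inv(T)@np.append(p,1);K=m['mtx']
    return K[0,0]*q[0]/-q[2]+K[0,2],K[1,1]*-q[1]/-q[2]+K[1,2]
E
python3 - <<'E'
from h import *
t=cv2.imread('pics/top0.png');s=cv2.imread('pics/scene0.png')
a=cv2.resize(t[165:330,130:355],None,fx=3.5,fy=3.5,interpolation=cv2.INTER_CUBIC);cv2.imwrite('pics/topc.png',a[:600,:800])
b=cv2.resize(s[140:290,250:450],None,fx=4,fy=4,interpolation=cv2.INTER_CUBIC);cv2.imwrite('pics/scenec.png',b)
hsv=cv2.cvtColor(t,cv2.COLOR_BGR2HSV)
m=cv2.inRange(hsv,(3,90,50),(20,255,255))
n,l,st,c=cv2.connectedComponentsWithStats(m)
for i in range(1,n):
    if st[i,4]>80: print(st[i],c[i])
E
```

```text
[583 110  50  12 451] [607.76274945 114.83592018]
[565 136  50  16 458] [589.38427948 143.92576419]
[614 180  26  38 513] [631.10331384 197.49902534]
[198 214  30  30 696] [212.64655172 228.37931034]
[283 219  54  35 548] [309.41058394 237.43430657]
[ 472  291   35   51 1225] [487.83918367 315.3322449 ]
[199 300  18  20 240] [207.68333333 309.65833333]
```

View pics/topc.png

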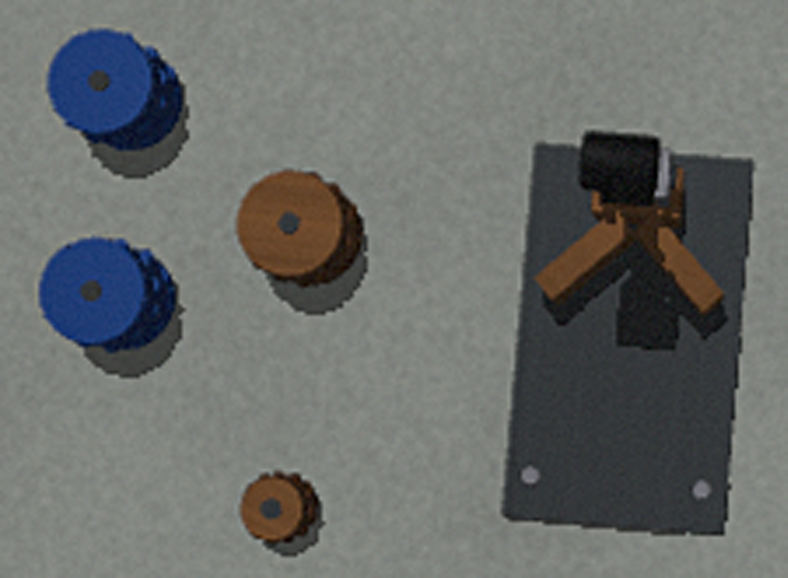

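View pics/scenec.png

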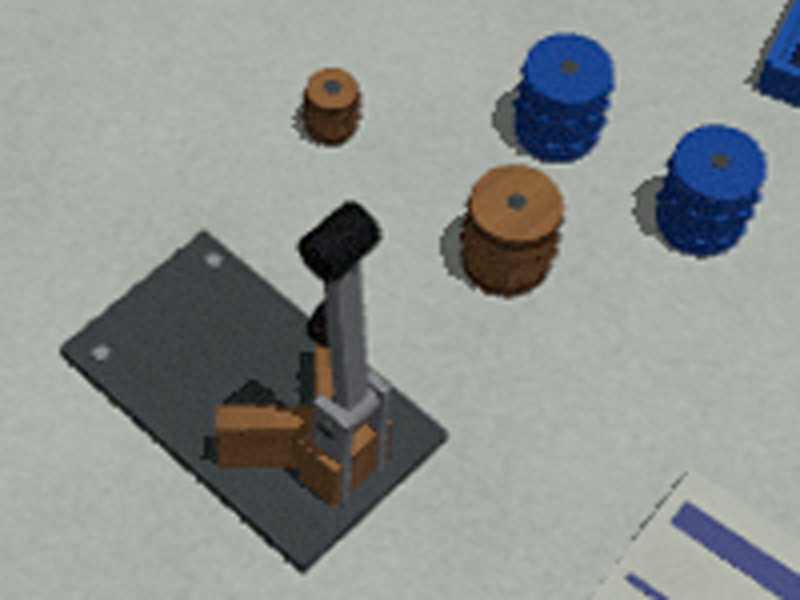

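The candidates in the top view are the brown cylinder at (213,228), a small brown one at (208,310), blue ones at (159,189) and (156,248), and a brown lying cylinder at (628,200). The first is brown wood, standing and large, so it fits. The small one is the short roller, and the blue ones and the lying one are look-alikes. I'll check this by size.

Run:
```python
from h import *
from scipy.optimize import least_squares
t=cv2.imread('pics/top0.png');s=cv2.imread('pics/scene0.png')
def top(uv):return uv[0]/3.5+130,uv[1]/3.5+165
def sc(uv):return uv[0]/4+250,uv[1]/4+140
def tri(a,b):
    o1,d1=ray('top',a);o2,d2=ray('scene',b)
    A=np.stack([d1,-d2],1);x=np.linalg.lstsq(A,o2-o1,rcond=None)[0]
    p,q=o1+x[0]*d1,o2+x[1]*d2
    return (p+q)/2,np.linalg.norm(p-q)
print('roller tri',tri(top((289,222)),sc((516,202))))
print('roller top@66 top/scene',onz('top',top((289,222)),.066),onz('scene',sc((516,202)),.066))
print('short',tri(top((270,508)),sc((332,87))))
print('roller dia',np.linalg.norm(onz('top',top((237,222)),.066)-onz('top',top((341,222)),.066)))
print('handle tri',tri(top((618,168)),sc((340,240))))
pl=[(503,517),(724,534),(752,160),(535,143)]
ps=[(63,350),(204,232),(447,436),(304,571)]
# scene correspondences: find by projection
P=[onz('top',top(p),.012)for p in pl]
for p in P: print(p.round(4),(np.array(proj('scene',p))-[250,140])*4)
print([np.linalg.norm(P[i]-P[(i+1)%4]).round(4) for i in range(4)])
Q=[onz('scene',sc(p),.012)for p in ps]
for p in Q: print('sc',p.round(4))
# fit pose
L=np.array([[-.125,.065],[-.125,-.065],[.095,-.065],[.095,.065]])
def fit(P):
    P=np.array(P)[:,:2]
    def f(x):
        c,s_=np.cos(x[2]),np.sin(x[2]);return ((L@np.array([[c,s_],[-s_,c]])+x[:2])-P).ravel()
    r=least_squares(f,[.55,0,0]);return r.x,np.abs(r.fun).max()
print(fit(P));
# match Q to P by nearest
Q2=[min(Q,key=lambda q:np.linalg.norm(q-p)) for p in P]
print(fit(Q2)); x,_=fit((np.array(P)+np.array(Q2))/2);print(x)
# jar, block
print('jar',onz('top',(484,213),.1),'block',onz('top',(489,317),.032))
```

```text
roller tri (array([0.60635042, 0.25944881, 0.0610251 ]), np.float64(0.004295374590732257))
roller top@66 top/scene [0.60424944 0.25679228 0.066     ] [0.60931315 0.25796477 0.066     ]
short (array([0.44509387, 0.27613076, 0.03611188]), np.float64(0.00430743714612105))
roller dia 0.05866276506797534
handle tri (array([0.60909894, 0.06567008, 0.23983486]), np.float64(0.005892708034392241))
[0.4353 0.1439 0.012 ] [193.79256435 225.14067562]
[0.4234 0.0155 0.012 ] [ 50.07843312 343.68362631]
[ 0.6418 -0.0052  0.012 ] [295.18830398 562.69775341]
[0.6544 0.1226 0.012 ] [439.62131775 428.35584549]
[np.float64(0.1289), np.float64(0.2194), np.float64(0.1284), np.float64(0.2201)]
sc [0.4331 0.0172 0.012 ]
sc [0.4442 0.1439 0.012 ]
sc [0.6612 0.1211 0.012 ]
sc [ 0.6492 -0.0061  0.012 ]
(array([ 0.55366447,  0.06775908, -0.09578518]), np.float64(0.0008239749812335995))
(array([ 0.56185633,  0.06750298, -0.10224028]), np.float64(0.002178260260638165))
[ 0.5577605   0.06763124 -0.09899818]
jar [ 0.61968071 -0.26607174  0.1       ] block [ 0.42050637 -0.28636472  0.032     ]
```

arm_command(targets=[{"claw":0.9,"dz":-6},{"claw":0.9,"dz":-10.4},{"claw":0.9,"dx":6,"dy":-6,"dz":-10.4,"rz":-0.3},{"claw":0.9,"dx":48.4,"dy":-54.7,"dz":-10.4,"rz":-2.59},{"claw":0.9,"dx":48.4,"dy":-54.7,"dz":-10.4,"rz":-2.59},{"claw":0.9,"dx":48.4,"dy":-54.7,"dz":-10.4,"rz":-2.59},{"claw":0.9,"dx":48.4,"dy":-54.7,"dz":-10.4,"rz":-2.59},{"claw":0.9,"dx":48.4,"dy":-54.7,"dz":-10.4,"rz":-2.59},{"claw":0.9,"dx":48.4,"dy":-54.7,"dz":-10.4,"rz":-2.59},{"claw":0.9,"dx":48.4,"dy":-54.7,"dz":-10.4,"rz":-2.59},{"claw":0.9,"dx":48.4,"dy":-54.7,"dz":-10.4,"rz":-2.59},{"claw":0.9,"dx":48.4,"dy":-54.7,"dz":-10.4,"rz":-2.59},{"claw":0.9,"dx":48.4,"dy":-54.7,"dz":-10.4,"rz":-2.59},{"claw":0.9,"dx":48.4,"dy":-54.7,"dz":-10.4,"rz":-2.59},{"claw":0.9,"dx":48.4,"dy":-54.7,"dz":-10.4,"rz":-2.59},{"claw":0.9,"dx":48.4,"dy":-54.7,"dz":-10.4,"rz":-2.59},{"claw":0.9,"dx":48.4,"dy":-54.7,"dz":-10.4,"rz":-2.59},{"claw":0.9,"dx":48.4,"dy":-54.7,"dz":-10.4,"rz":-2.59},{"claw":0.9,"dx":48.4,"dy":-54.7,"dz":-10.4,"rz":-2.59},{"claw":0.9,"dx":48.4,"dy":-54.7,"dz":-10.4,"rz":-2.59}])

```text
validation failed for argument at $.ta...
```

Run:
```python
from h import *
import pickle
s=sense();im=snapshot('wrist');cv2.imwrite('pics/w1.png',im);pickle.dump(s,open('w1.pkl','wb'))
print(s['time_s'],s['position'],s['tcp_rot'].round(4),s['joint_positions'],s['width'],s['force'])
```

```text
0.1 [ 0.27113494 -0.56292178  0.25578398] [[ 9.010e-01  4.339e-01 -3.000e-04]
 [ 4.339e-01 -9.010e-01  1.000e-03]
 [ 1.000e-04 -1.000e-03 -1.000e+00]] [-1.22760053e+00  4.91494297e-01  1.55940384e+00  6.22029597e-06
  1.09171421e+00 -1.05596565e-01] 0.08508213577897403 [ 0.06631861  0.27983818 -0.41341267]
```

View pics/w1.png

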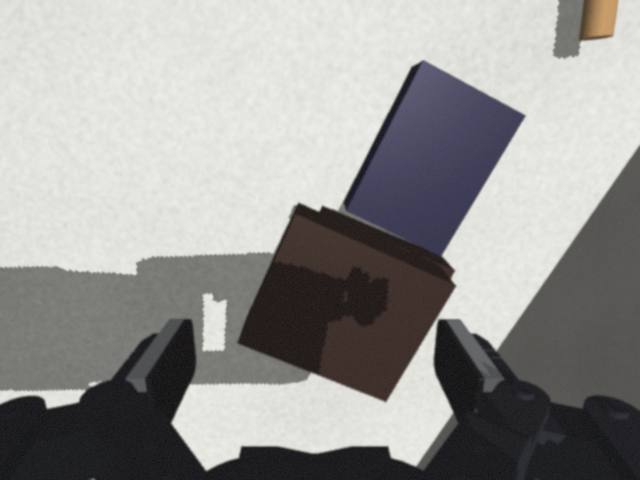

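arm_command(targets=[{"claw":0.9,"dx":0,"dy":0,"dz":-6,"rx":0,"ry":0,"rz":0},{"claw":0.9,"dx":0,"dy":0,"dz":-10.4,"rx":0,"ry":0,"rz":0},{"claw":0.9,"dx":6,"dy":-6,"dz":-10.4,"rx":0,"ry":0,"rz":-0.3},{"claw":0.9,"dx":48.4,"dy":-54.7,"dz":-10.4,"rx":0,"ry":0,"rz":-2.59},{"claw":0.9,"dx":48.4,"dy":-54.7,"dz":-10.4,"rx":0,"ry":0,"rz":-2.59},{"claw":0.9,"dx":48.4,"dy":-54.7,"dz":-10.4,"rx":0,"ry":0,"rz":-2.59},{"claw":0.9,"dx":48.4,"dy":-54.7,"dz":-10.4,"rx":0,"ry":0,"rz":-2.59},{"claw":0.9,"dx":48.4,"dy":-54.7,"dz":-10.4,"rx":0,"ry":0,"rz":-2.59},{"claw":0.9,"dx":48.4,"dy":-54.7,"dz":-10.4,"rx":0,"ry":0,"rz":-2.59},{"claw":0.9,"dx":48.4,"dy":-54.7,"dz":-10.4,"rx":0,"ry":0,"rz":-2.59},{"claw":0.9,"dx":48.4,"dy":-54.7,"dz":-10.4,"rx":0,"ry":0,"rz":-2.59},{"claw":0.9,"dx":48.4,"dy":-54.7,"dz":-10.4,"rx":0,"ry":0,"rz":-2.59},{"claw":0.9,"dx":48.4,"dy":-54.7,"dz":-10.4,"rx":0,"ry":0,"rz":-2.59},{"claw":0.9,"dx":48.4,"dy":-54.7,"dz":-10.4,"rx":0,"ry":0,"rz":-2.59},{"claw":0.9,"dx":48.4,"dy":-54.7,"dz":-10.4,"rx":0,"ry":0,"rz":-2.59},{"claw":0.9,"dx":48.4,"dy":-54.7,"dz":-10.4,"rx":0,"ry":0,"rz":-2.59},{"claw":0.9,"dx":48.4,"dy":-54.7,"dz":-10.4,"rx":0,"ry":0,"rz":-2.59},{"claw":0.9,"dx":48.4,"dy":-54.7,"dz":-10.4,"rx":0,"ry":0,"rz":-2.59},{"claw":0.9,"dx":48.4,"dy":-54.7,"dz":-10.4,"rx":0,"ry":0,"rz":-2.59},{"claw":0.9,"dx":48.4,"dy":-54.7,"dz":-10.4,"rx":0,"ry":0,"rz":-2.59}], squeeze=30)

```text
time_s: 2.65
position: [0.4699, 0.1396, 0.3603]
tcp_rot: [[-0.995, 0.104, 0.0], [0.104, 0.995, -0.0], [-0.0, -0.0, -1.0]]
force: [0.1, 0.0, 0.4]
width: 0.0771
```

Run:
```python
from h import *
import pickle
s=sense();im=snapshot('wrist');cv2.imwrite('pics/w2.png',im);pickle.dump(s,open('w2.pkl','wb'))
print(s['time_s'],s['position'],s['joint_positions'])
```

```text
2.65 [0.46994175 0.13960004 0.36029357] [ 1.53969742e-01  1.96595252e-01  1.72496911e+00 -1.04933800e-04
  1.21999583e+00 -1.31279226e+00]
```

View pics/w2.png

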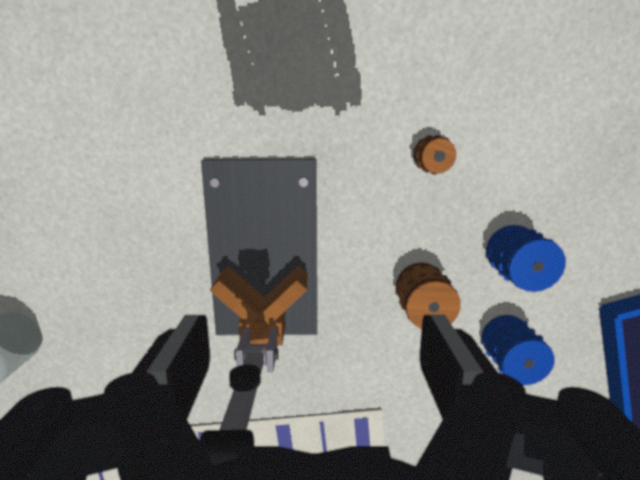

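The wrist view shows the brown roller with its dot at (434,307), the plate corners at (203,158), (316,157), (317,334) and (216,334), and the handle at (228,440).

Run:
```python
from h import *
import pickle
from scipy.optimize import least_squares
s=pickle.load(open('w2.pkl','rb'));im=cv2.imread('pics/w2.png')
hsv=cv2.cvtColor(im,cv2.COLOR_BGR2HSV)
# dot
print('roller w',onz('wrist',(434,307),.066,s),'short',onz('wrist',(439,156),.042,s))
print('dia',np.linalg.norm(onz('wrist',(406,307),.066,s)-onz('wrist',(461,307),.066,s)))
P=np.array([onz('wrist',p,.012,s) for p in [(316,157.5),(203.5,158.5),(216,334),(317,334)]])
print(P.round(4))
L=np.array([[-.125,.065],[-.125,-.065],[.095,-.065],[.095,.065]])
def f(x):
    c,q=np.cos(x[2]),np.sin(x[2]);return ((L@np.array([[c,q],[-q,c]])+x[:2])-P[:,:2]).ravel()
r=least_squares(f,[.55,.06,0]);print(r.x,r.fun.round(4))
# V faces: jaws top front corners inner (z .062): tip
for uv in [(211,283),(307,282),(222,297)]: print('jawtop',onz('wrist',uv,.062,s))
cv2.imwrite('pics/w2c.png',cv2.resize(im[140:380,180:340],None,fx=2.5,fy=2.5,interpolation=cv2.INTER_CUBIC))
cv2.imwrite('pics/w2d.png',cv2.resize(im[250:350,380:500],None,fx=5,fy=5,interpolation=cv2.INTER_CUBIC))
```

```text
roller w [0.60504584 0.25867545 0.066     ] short [0.44426983 0.27337934 0.042     ]
dia 0.06071811207614855
[[ 0.4351  0.1453  0.012 ]
 [ 0.4231  0.0201  0.012 ]
 [ 0.6419 -0.0044  0.012 ]
 [ 0.6552  0.1239  0.012 ]]
[ 0.55375207  0.06967656 -0.10317296] [ 0.001   0.0019 -0.0004 -0.0022 -0.0003 -0.0003 -0.0003  0.0007]
jawtop [0.55292527 0.0174301  0.062     ]
jawtop [0.56262333 0.12214775 0.062     ]
jawtop [0.57066286 0.02657281 0.062     ]
```

View pics/w2c.png

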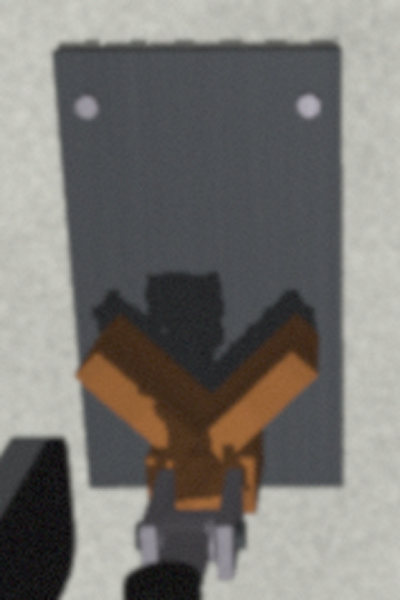

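View pics/w2d.png

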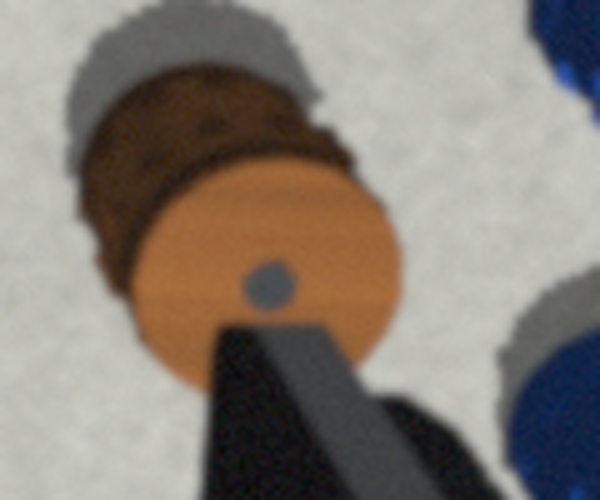

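arm_command(targets=[{"claw":1.0,"dx":-6,"dy":6.6,"dz":0,"rx":0,"ry":0,"rz":0},{"claw":1.0,"dx":-12.2,"dy":13.2,"dz":0,"rx":0,"ry":0,"rz":0},{"claw":1.0,"dx":-12.2,"dy":13.2,"dz":5,"rx":0,"ry":0,"rz":0},{"claw":1.0,"dx":-12.2,"dy":13.2,"dz":10,"rx":0,"ry":0,"rz":0},{"claw":1.0,"dx":-12.2,"dy":13.2,"dz":15,"rx":0,"ry":0,"rz":0},{"claw":1.0,"dx":-12.2,"dy":13.2,"dz":20,"rx":0,"ry":0,"rz":0},{"claw":1.0,"dx":-12.2,"dy":13.2,"dz":21,"rx":0,"ry":0,"rz":0},{"claw":1.0,"dx":-12.2,"dy":13.2,"dz":21,"rx":0,"ry":0,"rz":0}])

```text
time_s: 3.7
position: [0.6053, 0.2586, 0.151]
tcp_rot: [[-0.995, 0.103, 0.0], [0.103, 0.995, -0.0], [-0.0, 0.0, -1.0]]
force: [0.1, 0.0, 0.5]
width: 0.0856
```

Run:
```python
from h import *
import pickle
s=sense();im=snapshot('wrist');cv2.imwrite('pics/w3.png',im);pickle.dump(s,open('w3.pkl','wb'))
print(s['time_s'],s['position'],s['tcp_rot'].round(3),s['width'])
print(proj('wrist',np.array([.605,.258,.066]),s))
```

```text
3.7 [0.60530452 0.25856827 0.1510116 ] [[-0.995  0.103  0.   ]
 [ 0.103  0.995 -0.   ]
 [-0.     0.    -1.   ]] 0.08555561860558157
(np.float64(311.9834189435362), np.float64(269.56822251998085))
```

View pics/w3.png

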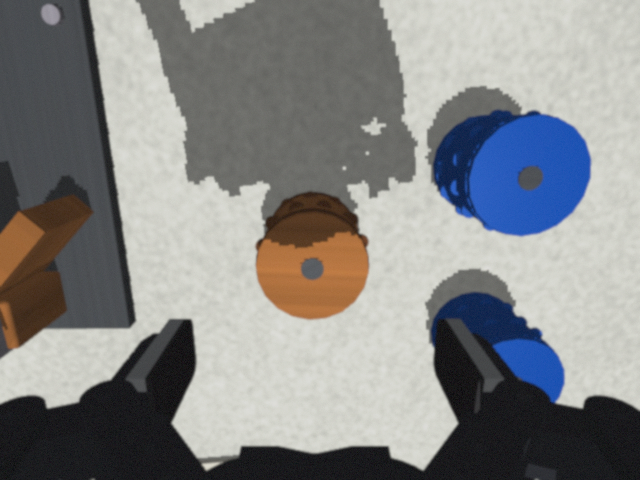

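The roller's dot is at (312,268), within 2 px of the prediction. I'll descend and grasp it.

arm_command(targets=[{"claw":1.0,"dx":0,"dy":0,"dz":4,"rx":0,"ry":0,"rz":0},{"claw":1.0,"dx":0,"dy":0,"dz":8,"rx":0,"ry":0,"rz":0},{"claw":1.0,"dx":0,"dy":0,"dz":11.5,"rx":0,"ry":0,"rz":0},{"claw":1.0,"dx":0,"dy":0,"dz":11.5,"rx":0,"ry":0,"rz":0},{"claw":0.5,"dx":0,"dy":0,"dz":11.5,"rx":0,"ry":0,"rz":0},{"claw":0.5,"dx":0,"dy":0,"dz":11.5,"rx":0,"ry":0,"rz":0},{"claw":0.5,"dx":0,"dy":0,"dz":11.5,"rx":0,"ry":0,"rz":0},{"claw":0.5,"dx":0,"dy":0,"dz":11.5,"rx":0,"ry":0,"rz":0},{"claw":0.5,"dx":0,"dy":0,"dz":11.5,"rx":0,"ry":0,"rz":0},{"claw":0.5,"dx":0,"dy":0,"dz":11.5,"rx":0,"ry":0,"rz":0}], squeeze=30)

```text
time_s: 5.0
position: [0.606, 0.2588, 0.038]
tcp_rot: [[-0.995, 0.103, 0.004], [0.103, 0.995, 0.001], [-0.004, 0.001, -1.0]]
force: [-1.1, -1.2, 5.4]
width: 0.0594
```

arm_command(targets=[{"claw":0.5,"dx":0,"dy":0,"dz":-2,"rx":0,"ry":0,"rz":0},{"claw":0.5,"dx":0,"dy":0,"dz":-5,"rx":0,"ry":0,"rz":0},{"claw":0.5,"dx":0,"dy":0,"dz":-9,"rx":0,"ry":0,"rz":0},{"claw":0.5,"dx":2,"dy":-4,"dz":-9,"rx":0,"ry":0,"rz":0},{"claw":0.5,"dx":4,"dy":-8,"dz":-9,"rx":0,"ry":0,"rz":0},{"claw":0.5,"dx":6,"dy":-12,"dz":-9,"rx":0,"ry":0,"rz":0},{"claw":0.5,"dx":8,"dy":-16,"dz":-9,"rx":0,"ry":0,"rz":0},{"claw":0.5,"dx":10,"dy":-19,"dz":-9,"rx":0,"ry":0,"rz":0},{"claw":0.5,"dx":10.3,"dy":-19.5,"dz":-9,"rx":0,"ry":0,"rz":0},{"claw":0.5,"dx":10.3,"dy":-19.5,"dz":-7,"rx":0,"ry":0,"rz":0},{"claw":0.5,"dx":10.3,"dy":-19.5,"dz":-5,"rx":0,"ry":0,"rz":0},{"claw":0.5,"dx":10.3,"dy":-19.5,"dz":-4,"rx":0,"ry":0,"rz":0},{"claw":0.5,"dx":10.3,"dy":-19.5,"dz":-4,"rx":0,"ry":0,"rz":0}])

```text
time_s: 6.62
position: [0.4827, 0.0754, 0.0754]
tcp_rot: [[-0.995, 0.102, -0.0], [0.102, 0.995, -0.0], [0.0, -0.0, -1.0]]
force: [0.0, 0.0, -1.4]
width: 0.0594
```

Run:
```python
from h import *
s=sense();im=snapshot('wrist');cv2.imwrite('pics/w4.png',im)
print(s['time_s'],s['position'],s['width'],s['force'])
cv2.imwrite('pics/s4.png',cv2.resize(snapshot('scene')[130:300,220:440],None,fx=3.5,fy=3.5))
```

```text
6.625 [0.48267844 0.07538125 0.07542159] 0.05935644410279378 [ 0.0348259   0.03138425 -1.35043139]
```

View pics/w4.png

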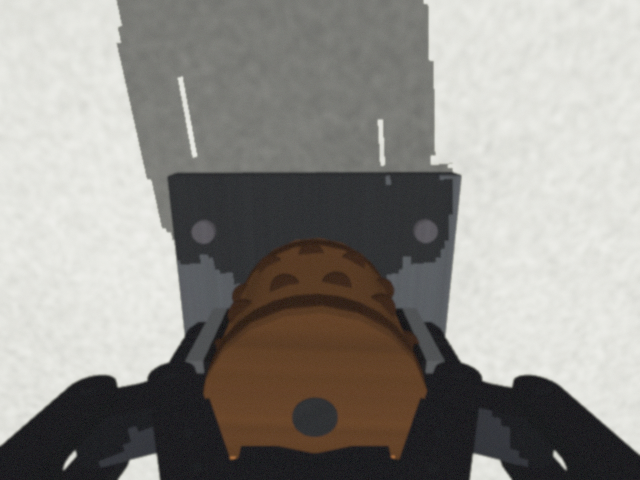

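View pics/s4.png

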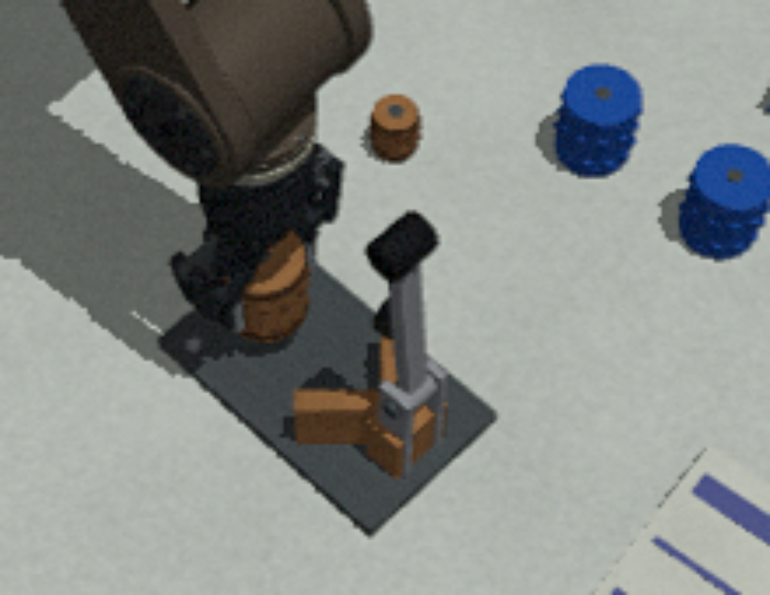

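arm_command(targets=[{"claw":0.5,"dx":0,"dy":0,"dz":1,"rx":0,"ry":0,"rz":0},{"claw":0.5,"dx":0,"dy":0,"dz":1.8,"rx":0,"ry":0,"rz":0},{"claw":0.5,"dx":0,"dy":0,"dz":2.2,"rx":0,"ry":0,"rz":0},{"claw":0.5,"dx":0,"dy":0,"dz":2.4,"rx":0,"ry":0,"rz":0},{"claw":0.5,"dx":0,"dy":0,"dz":2.5,"rx":0,"ry":0,"rz":0},{"claw":0.5,"dx":0,"dy":0,"dz":2.5,"rx":0,"ry":0,"rz":0}])

```text
time_s: 7.48
position: [0.4824, 0.0751, 0.0503]
tcp_rot: [[-0.995, 0.103, 0.0], [0.103, 0.995, -0.0], [-0.0, -0.0, -1.0]]
force: [-0.1, 0.5, -1.3]
width: 0.0592
```

Not touching yet, so I'll go 1.5 mm lower.

arm_command(targets=[{"claw":0.5,"dx":0,"dy":0,"dz":0.1,"rx":0,"ry":0,"rz":0},{"claw":0.5,"dx":0,"dy":0,"dz":0.15,"rx":0,"ry":0,"rz":0},{"claw":0.5,"dx":0,"dy":0,"dz":0.15,"rx":0,"ry":0,"rz":0}])

```text
time_s: 7.85
position: [0.4824, 0.0751, 0.0499]
tcp_rot: [[-0.995, 0.103, 0.001], [0.103, 0.995, -0.0], [-0.001, 0.0, -1.0]]
force: [-4.6, -1.5, 16.1]
width: 0.0591
```

arm_command(targets=[{"claw":0.5,"dx":0,"dy":0,"dz":-0.08,"rx":0,"ry":0,"rz":0},{"claw":0.5,"dx":0,"dy":0,"dz":-0.08,"rx":0,"ry":0,"rz":0},{"claw":0.75,"dx":0,"dy":0,"dz":-0.08,"rx":0,"ry":0,"rz":0},{"claw":0.8,"dx":0,"dy":0,"dz":-0.08,"rx":0,"ry":0,"rz":0},{"claw":0.9,"dx":0,"dy":0,"dz":-0.08,"rx":0,"ry":0,"rz":0},{"claw":1.0,"dx":0,"dy":0,"dz":-0.08,"rx":0,"ry":0,"rz":0},{"claw":1.0,"dx":0,"dy":0,"dz":-0.08,"rx":0,"ry":0,"rz":0},{"claw":1.0,"dx":0,"dy":0,"dz":-0.08,"rx":0,"ry":0,"rz":0}])

```text
time_s: 8.85
position: [0.4824, 0.0751, 0.0496]
tcp_rot: [[-0.995, 0.103, 0.0], [0.103, 0.995, -0.0], [-0.0, -0.0, -1.0]]
force: [0.1, -0.0, -1.0]
width: 0.0854
```

Run:
```python
from h import *
s=sense();im=snapshot('wrist');cv2.imwrite('pics/w5.png',im)
print(s['time_s'],s['position'],s['width'],s['force'],s['joint_positions'])
```

```text
8.85 [0.4823714  0.07509045 0.04957354] 0.08542594488354854 [ 0.06391709 -0.02643604 -1.04813877] [ 1.90688332e-02  6.33012474e-01  2.06727798e+00 -2.12589699e-04
  4.41283861e-01 -1.44880408e+00]
```

View pics/w5.png

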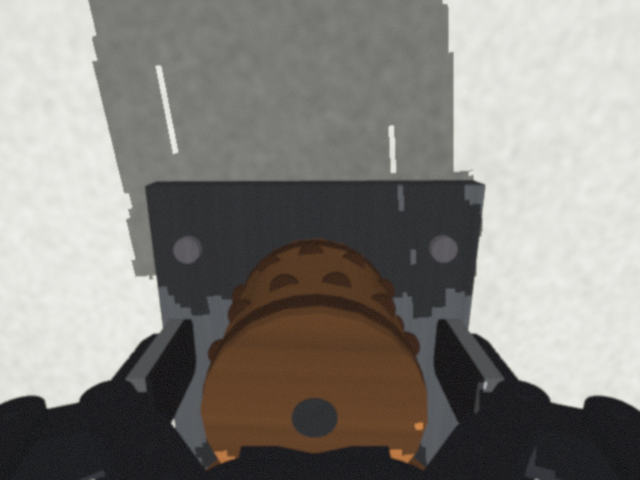

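The roller stands upright, with its dot at (315,417). Backing off 55 mm from here would hit the inner reach limit, so I'll regrip and set it down 35 mm closer to the V.

arm_command(targets=[{"claw":0.5,"dx":0,"dy":0,"dz":0,"rx":0,"ry":0,"rz":0},{"claw":0.5,"dx":0,"dy":0,"dz":0,"rx":0,"ry":0,"rz":0},{"claw":0.5,"dx":0,"dy":0,"dz":0,"rx":0,"ry":0,"rz":0},{"claw":0.5,"dx":0,"dy":0,"dz":0,"rx":0,"ry":0,"rz":0},{"claw":0.5,"dx":0,"dy":0,"dz":0,"rx":0,"ry":0,"rz":0},{"claw":0.5,"dx":0,"dy":0,"dz":-0.4,"rx":0,"ry":0,"rz":0},{"claw":0.5,"dx":0,"dy":0,"dz":-0.8,"rx":0,"ry":0,"rz":0},{"claw":0.5,"dx":-1,"dy":0.1,"dz":-0.8,"rx":0,"ry":0,"rz":0},{"claw":0.5,"dx":-2,"dy":0.1,"dz":-0.8,"rx":0,"ry":0,"rz":0},{"claw":0.5,"dx":-3,"dy":0.1,"dz":-0.8,"rx":0,"ry":0,"rz":0},{"claw":0.5,"dx":-3.5,"dy":0.1,"dz":-0.8,"rx":0,"ry":0,"rz":0},{"claw":0.5,"dx":-3.5,"dy":0.1,"dz":-0.5,"rx":0,"ry":0,"rz":0},{"claw":0.5,"dx":-3.5,"dy":0.1,"dz":-0.2,"rx":0,"ry":0,"rz":0},{"claw":0.5,"dx":-3.5,"dy":0.1,"dz":-0.05,"rx":0,"ry":0,"rz":0},{"claw":0.5,"dx":-3.5,"dy":0.1,"dz":-0.05,"rx":0,"ry":0,"rz":0}])

```text
time_s: 10.78
position: [0.5171, 0.0725, 0.05]
tcp_rot: [[-0.995, 0.103, -0.0], [0.103, 0.995, -0.0], [0.0, -0.0, -1.0]]
force: [-0.2, -0.1, -1.6]
width: 0.0593
```

arm_command(targets=[{"claw":0.5,"dx":0,"dy":0,"dz":0.05,"rx":0,"ry":0,"rz":0},{"claw":0.5,"dx":0,"dy":0,"dz":0.05,"rx":0,"ry":0,"rz":0},{"claw":0.72,"dx":0,"dy":0,"dz":0.05,"rx":0,"ry":0,"rz":0},{"claw":0.8,"dx":0,"dy":0,"dz":0.05,"rx":0,"ry":0,"rz":0},{"claw":0.9,"dx":0,"dy":0,"dz":0.0,"rx":0,"ry":0,"rz":0},{"claw":0.9,"dx":0,"dy":0,"dz":0.0,"rx":0,"ry":0,"rz":0},{"claw":0.9,"dx":1,"dy":0,"dz":0.0,"rx":0,"ry":0,"rz":0},{"claw":0.9,"dx":2,"dy":0,"dz":0.0,"rx":0,"ry":0,"rz":0},{"claw":0.9,"dx":3,"dy":0,"dz":0.0,"rx":0,"ry":0,"rz":0},{"claw":0.9,"dx":4,"dy":0,"dz":0.0,"rx":0,"ry":0,"rz":0},{"claw":0.9,"dx":5,"dy":0,"dz":0.0,"rx":0,"ry":0,"rz":0},{"claw":0.9,"dx":5.8,"dy":0,"dz":0.0,"rx":0,"ry":0,"rz":0},{"claw":0.9,"dx":5.8,"dy":0,"dz":0.0,"rx":0,"ry":0,"rz":0}])

```text
time_s: 12.4
position: [0.4592, 0.0785, 0.0501]
tcp_rot: [[-0.995, 0.103, -0.0], [0.103, 0.995, -0.0], [0.0, -0.0, -1.0]]
force: [-1.0, 0.1, 0.7]
width: 0.0768
```

Run:
```python
from h import *
s=sense();im=snapshot('wrist');cv2.imwrite('pics/w6.png',im)
print(s['time_s'],s['position'],s['width'],s['force'],s['joint_positions'])
cv2.imwrite('pics/s6.png',cv2.resize(snapshot('scene')[130:300,220:440],None,fx=3.5,fy=3.5))
```

```text
12.4 [0.45915567 0.07850395 0.05012844] 0.0767694014761443 [-1.04020827  0.06587532  0.71607858] [ 2.74291300e-02  6.17085597e-01  2.12125972e+00 -2.01806987e-04
  4.03501512e-01 -1.44049790e+00]
```

View pics/w6.png

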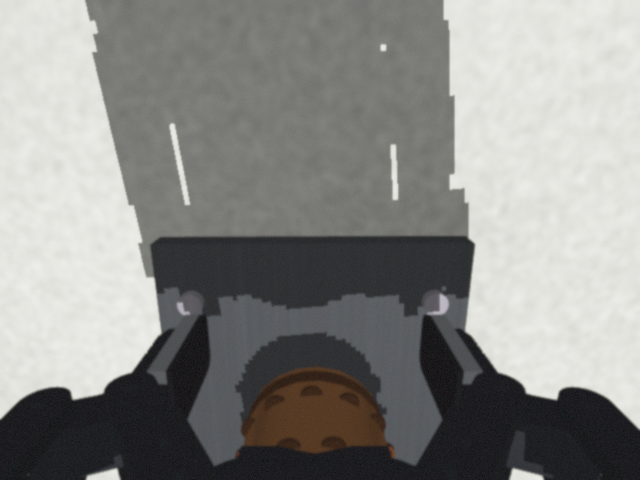

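View pics/s6.png

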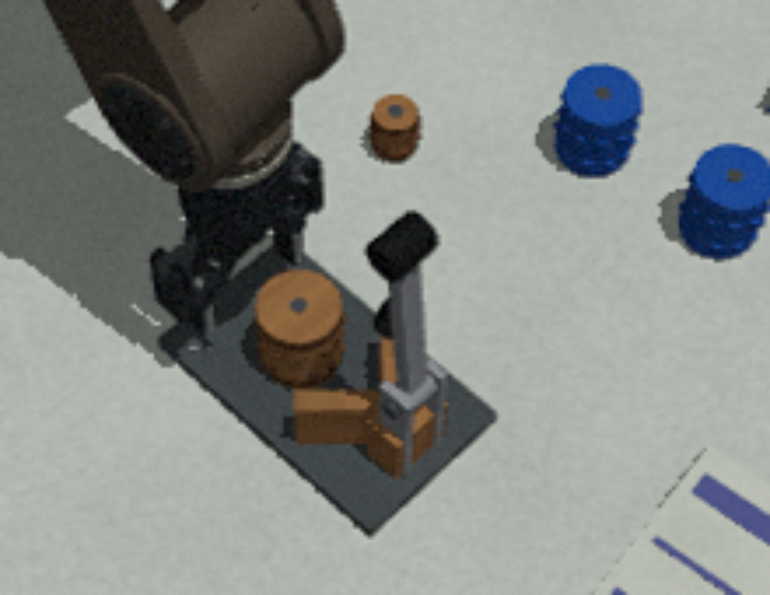

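Roller upright about 35 mm in front of the seat, fingers behind it. I'll close to about 30 mm, tilt the tips forward and approach.

arm_command(targets=[{"claw":0.35,"dx":0,"dy":0,"dz":0,"rx":0,"ry":0,"rz":0},{"claw":0.35,"dx":0,"dy":0,"dz":0,"rx":0,"ry":-0.05,"rz":0},{"claw":0.35,"dx":0,"dy":0,"dz":0,"rx":0,"ry":-0.1,"rz":0},{"claw":0.35,"dx":0,"dy":0,"dz":0,"rx":0,"ry":-0.15,"rz":0},{"claw":0.35,"dx":0,"dy":0,"dz":0,"rx":0,"ry":-0.15,"rz":0},{"claw":0.35,"dx":-0.5,"dy":0,"dz":0,"rx":0,"ry":-0.15,"rz":0},{"claw":0.35,"dx":-1,"dy":0,"dz":0,"rx":0,"ry":-0.15,"rz":0},{"claw":0.35,"dx":-1.4,"dy":0,"dz":0,"rx":0,"ry":-0.15,"rz":0},{"claw":0.35,"dx":-1.4,"dy":0,"dz":0,"rx":0,"ry":-0.15,"rz":0}])

```text
time_s: 13.62
position: [0.4739, 0.0769, 0.0501]
tcp_rot: [[-0.983, 0.103, 0.149], [0.102, 0.995, -0.015], [-0.15, -0.0, -0.989]]
force: [-0.3, -0.3, 0.0]
width: 0.03
```

Run:
```python
from h import *
s=sense();im=snapshot('wrist');cv2.imwrite('pics/w7.png',im)
print(s['time_s'],s['position'],s['width'],s['force'],s['joint_positions'])
```

```text
13.625 [0.4739188  0.0769259  0.05006138] 0.030031623009792268 [-0.32066412 -0.28189763  0.00916614] [ 0.03305987  0.6111858   2.16816442 -0.09574064  0.2143529  -1.34269364]
```

View pics/w7.png

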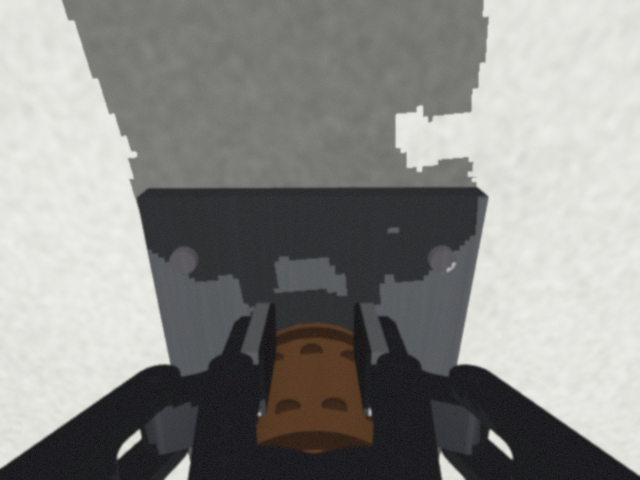

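Roller centred between the fingers. I'll push slowly.

arm_command(targets=[{"claw":0.35,"dx":-0.3,"dy":0,"dz":0.045,"rx":0,"ry":0,"rz":0},{"claw":0.35,"dx":-0.6,"dy":0,"dz":0.09,"rx":0,"ry":0,"rz":0},{"claw":0.35,"dx":-0.9,"dy":0,"dz":0.135,"rx":0,"ry":0,"rz":0},{"claw":0.35,"dx":-1.2,"dy":0,"dz":0.18,"rx":0,"ry":0,"rz":0},{"claw":0.35,"dx":-1.5,"dy":0,"dz":0.225,"rx":0,"ry":0,"rz":0},{"claw":0.35,"dx":-1.8,"dy":0,"dz":0.27,"rx":0,"ry":0,"rz":0},{"claw":0.35,"dx":-2.1,"dy":0,"dz":0.315,"rx":0,"ry":0,"rz":0},{"claw":0.35,"dx":-2.4,"dy":0,"dz":0.36,"rx":0,"ry":0,"rz":0},{"claw":0.35,"dx":-2.6,"dy":0,"dz":0.39,"rx":0,"ry":0,"rz":0},{"claw":0.35,"dx":-2.8,"dy":0,"dz":0.42,"rx":0,"ry":0,"rz":0}])

```text
time_s: 14.92
position: [0.5018, 0.0741, 0.0501]
tcp_rot: [[-0.984, 0.103, 0.149], [0.101, 0.995, -0.015], [-0.149, -0.0, -0.989]]
force: [-1.0, 0.0, 0.9]
width: 0.03
```

Run:
```python
from h import *
s=sense()
print(s['time_s'],s['position'],s['width'],s['force'])
cv2.imwrite('pics/s8.png',cv2.resize(snapshot('scene')[130:300,220:440],None,fx=3.5,fy=3.5))
```

```text
14.925 [0.50177909 0.07409461 0.05008974] 0.02996508101696387 [-0.97976577  0.01514298  0.85292554]
```

View pics/s8.png

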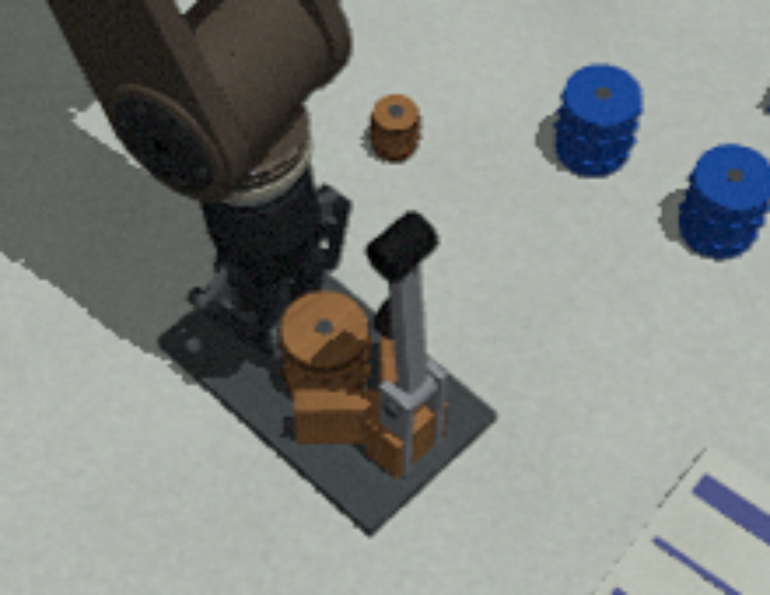

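arm_command(targets=[{"claw":0.35,"dx":-0.2,"dy":0,"dz":0.03,"rx":0,"ry":0,"rz":0},{"claw":0.35,"dx":-0.4,"dy":0,"dz":0.06,"rx":0,"ry":0,"rz":0},{"claw":0.35,"dx":-0.6,"dy":0,"dz":0.09,"rx":0,"ry":0,"rz":0},{"claw":0.35,"dx":-0.7,"dy":0,"dz":0.105,"rx":0,"ry":0,"rz":0}])

```text
time_s: 15.48
position: [0.5088, 0.0734, 0.0501]
tcp_rot: [[-0.984, 0.103, 0.149], [0.101, 0.995, -0.015], [-0.149, -0.0, -0.989]]
force: [-0.9, -0.0, 0.5]
width: 0.0302
```

arm_command(targets=[{"claw":0.35,"dx":-0.1,"dy":0,"dz":0.015,"rx":0,"ry":0,"rz":0},{"claw":0.35,"dx":-0.2,"dy":0,"dz":0.03,"rx":0,"ry":0,"rz":0},{"claw":0.35,"dx":-0.3,"dy":0,"dz":0.045,"rx":0,"ry":0,"rz":0}])

```text
time_s: 15.85
position: [0.5118, 0.0731, 0.0501]
tcp_rot: [[-0.984, 0.103, 0.149], [0.101, 0.995, -0.015], [-0.149, -0.0, -0.989]]
force: [-1.2, 1.1, -0.8]
width: 0.0301
```

arm_command(targets=[{"claw":0.35,"dx":-0.1,"dy":0,"dz":0.015,"rx":0,"ry":0,"rz":0},{"claw":0.35,"dx":-0.1,"dy":0,"dz":0.015,"rx":0,"ry":0,"rz":0}])

```text
time_s: 16.1
position: [0.5129, 0.0729, 0.0501]
tcp_rot: [[-0.984, 0.103, 0.149], [0.102, 0.995, -0.015], [-0.15, -0.0, -0.989]]
force: [-1.8, -0.6, -0.1]
width: 0.0301
```

arm_command(targets=[{"claw":0.35,"dx":-0.1,"dy":0,"dz":0.015,"rx":0,"ry":0,"rz":0},{"claw":0.35,"dx":-0.1,"dy":0,"dz":0.015,"rx":0,"ry":0,"rz":0}])

```text
time_s: 16.35
position: [0.5139, 0.0728, 0.0501]
tcp_rot: [[-0.984, 0.103, 0.149], [0.101, 0.995, -0.015], [-0.15, -0.0, -0.989]]
force: [-0.6, -0.4, -0.0]
width: 0.0298
```

Run:
```python
from h import *
s=sense()
print(s['time_s'],s['position'],s['width'],s['force'])
cv2.imwrite('pics/s9.png',cv2.resize(snapshot('scene')[190:275,270:380],None,fx=7,fy=7,interpolation=cv2.INTER_CUBIC))
```

```text
16.35 [0.51385977 0.07283639 0.05014007] 0.029811416012294516 [-0.55513316 -0.43795995 -0.03187675]
```

View pics/s9.png

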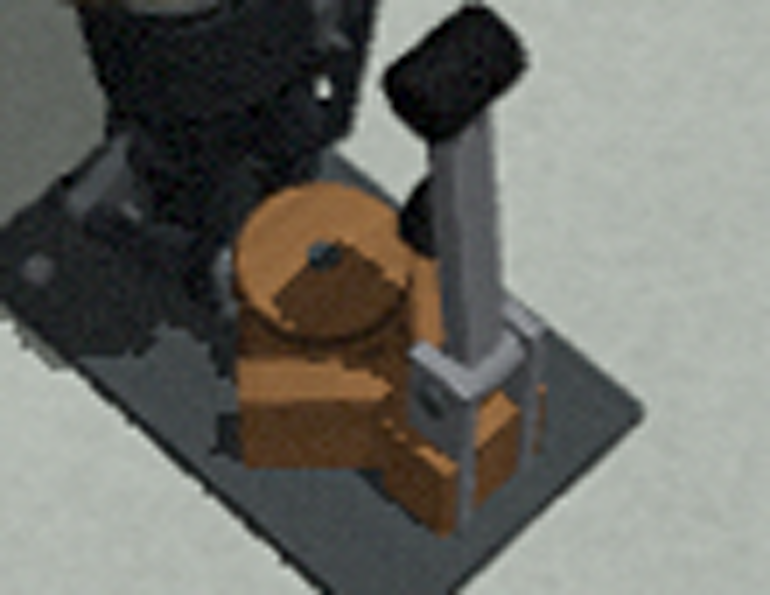

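Run:
```python
from h import *
p=onz('scene',(270+322/7,190+255/7),.078);print(p)
c,s=np.cos(-.1),np.sin(-.1)
for seat in [(.5537,.0687),(.5619,.0675)]:
    d=p[:2]-seat;print('in stand frame',c*d[0]+s*d[1],-s*d[0]+c*d[1])
```

```text
[0.55713221 0.07001186 0.078     ]
in stand frame 0.003284099736605712 0.0016479542522328506
in stand frame -0.004994734518650278 0.002023325234062485
```

arm_command(targets=[{"claw":0.35,"dx":-0.1,"dy":0,"dz":0.015,"rx":0,"ry":0,"rz":0},{"claw":0.35,"dx":-0.15,"dy":0,"dz":0.0225,"rx":0,"ry":0,"rz":0},{"claw":0.35,"dx":-0.15,"dy":0,"dz":0.0225,"rx":0,"ry":0,"rz":0}])

```text
time_s: 16.77
position: [0.5153, 0.0727, 0.0501]
tcp_rot: [[-0.984, 0.103, 0.149], [0.101, 0.995, -0.015], [-0.15, -0.0, -0.989]]
force: [-1.2, 0.6, -0.2]
width: 0.0298
```

arm_command(targets=[{"claw":0.35,"dx":-0.1,"dy":0,"dz":0.015,"rx":0,"ry":0,"rz":0},{"claw":0.35,"dx":-0.2,"dy":0,"dz":0.03,"rx":0,"ry":0,"rz":0},{"claw":0.35,"dx":-0.2,"dy":0,"dz":0.03,"rx":0,"ry":0,"rz":0}])

```text
time_s: 17.15
position: [0.5161, 0.0725, 0.0499]
tcp_rot: [[-0.984, 0.103, 0.146], [0.101, 0.995, -0.016], [-0.147, -0.0, -0.989]]
force: [-6.8, 0.5, 2.6]
width: 0.0297
```

arm_command(targets=[{"claw":0.35,"dx":-0.06,"dy":0,"dz":0.01,"rx":0,"ry":0,"rz":0},{"claw":0.35,"dx":-0.06,"dy":0,"dz":0.01,"rx":0,"ry":0,"rz":0}])

```text
time_s: 17.4
position: [0.5163, 0.0725, 0.0498]
tcp_rot: [[-0.984, 0.103, 0.145], [0.101, 0.995, -0.016], [-0.146, -0.001, -0.989]]
force: [-8.6, 0.6, 3.5]
width: 0.0297
```

Run:
```python
from h import *
s=sense()
print(s['time_s'],s['position'],s['width'],s['force'])
cv2.imwrite('pics/s10.png',cv2.resize(snapshot('scene')[190:275,270:380],None,fx=7,fy=7,interpolation=cv2.INTER_CUBIC))
```

```text
17.4 [0.51629837 0.07247029 0.0498392 ] 0.029671413202728574 [-8.61611617  0.58505364  3.47781534]
```

View pics/s10.png

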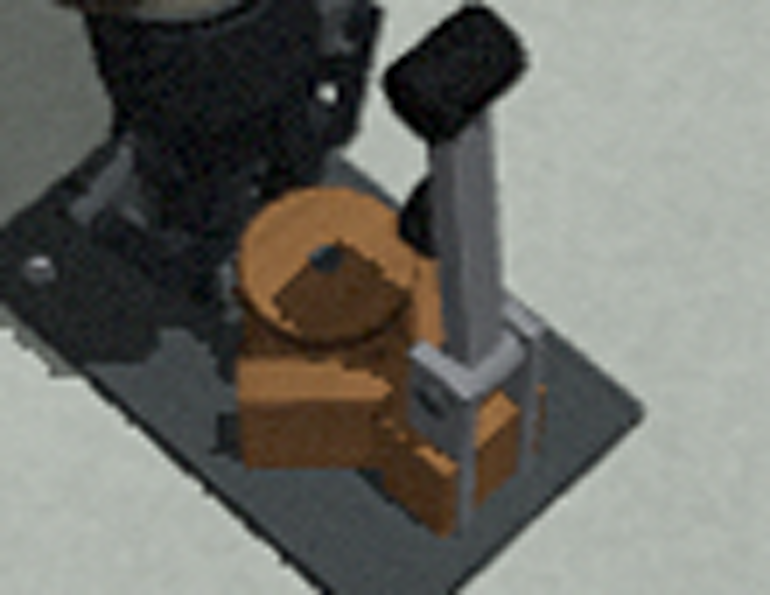

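The roller is upright with its dot at (327,260) in the crop. The push force rose to about 9 N along the push axis with almost none sideways, so it is home against both faces. I'll retract, rise and look at the handle.

arm_command(targets=[{"claw":0.35,"dx":0.3,"dy":0,"dz":-0.045,"rx":0,"ry":0,"rz":0},{"claw":0.35,"dx":2.5,"dy":0,"dz":-0.37,"rx":0,"ry":0,"rz":0},{"claw":0.35,"dx":4.95,"dy":0,"dz":-0.73,"rx":0,"ry":0,"rz":0},{"claw":0.5,"dx":4.07,"dy":0,"dz":-6.66,"rx":0,"ry":0,"rz":0},{"claw":0.7,"dx":3.19,"dy":0,"dz":-12.6,"rx":0,"ry":0.05,"rz":0},{"claw":0.7,"dx":2.3,"dy":0,"dz":-18.5,"rx":0,"ry":0.1,"rz":0},{"claw":0.7,"dx":1.42,"dy":0,"dz":-24.5,"rx":0,"ry":0.147,"rz":0},{"claw":0.7,"dx":0.54,"dy":0,"dz":-30.4,"rx":0,"ry":0.147,"rz":0},{"claw":0.7,"dx":0.25,"dy":0,"dz":-32.4,"rx":0,"ry":0.147,"rz":0},{"claw":0.7,"dx":0.25,"dy":0,"dz":-32.4,"rx":0,"ry":0.147,"rz":0}])

```text
time_s: 18.7
position: [0.4677, 0.0777, 0.3714]
tcp_rot: [[-0.995, 0.103, 0.007], [0.103, 0.995, -0.0], [-0.007, 0.0, -1.0]]
force: [0.5, -0.2, -0.4]
width: 0.0601
```

Run:
```python
from h import *
import pickle
s=sense();im=snapshot('wrist');cv2.imwrite('pics/w11.png',im);pickle.dump(s,open('w11.pkl','wb'))
print(s['time_s'],s['position'],s['tcp_rot'].round(3),s['force'],s['width'])
t=snapshot('top');cv2.imwrite('pics/t11.png',cv2.resize(t[190:330,250:370],None,fx=4.2,fy=4.2,interpolation=cv2.INTER_CUBIC))
```

```text
18.7 [0.46767266 0.07765197 0.37139002] [[-0.995  0.103  0.007]
 [ 0.103  0.995 -0.   ]
 [-0.007  0.    -1.   ]] [ 0.48862612 -0.19075192 -0.38675349] 0.06007891851893436
```

View pics/w11.png

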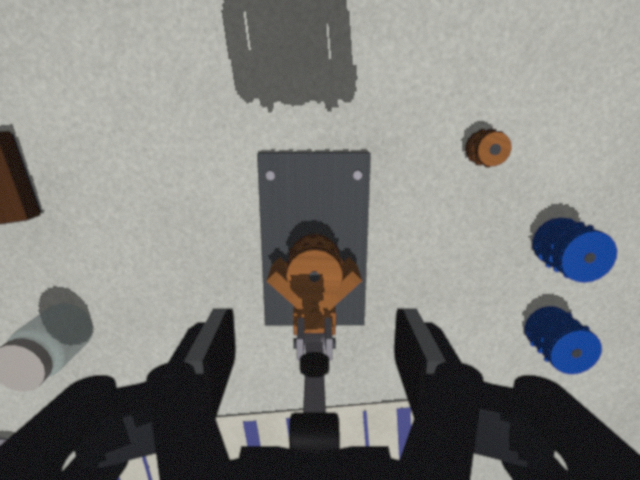

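View pics/t11.png

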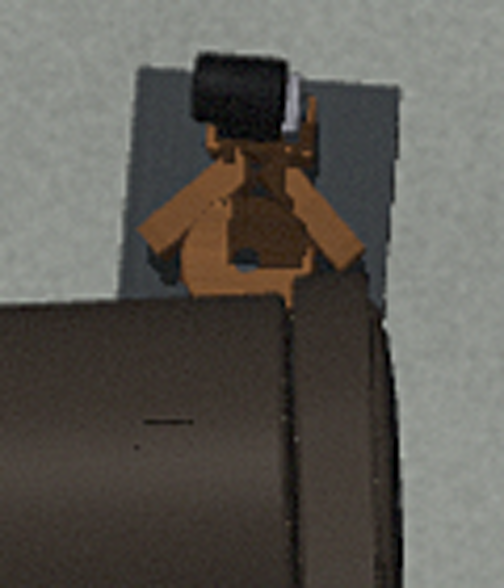

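Run:
```python
from h import *
import pickle
from scipy.optimize import least_squares
s=pickle.load(open('w11.pkl','rb'));im=cv2.imread('pics/w11.png')
cv2.imwrite('pics/w11c.png',cv2.resize(im[140:340,240:390],None,fx=3,fy=3,interpolation=cv2.INTER_CUBIC))
P=np.array([onz('wrist',p,.012,s) for p in [(370,152),(258,153),(264,325),(366.5,324)]])
L=np.array([[-.125,.065],[-.125,-.065],[.095,-.065],[.095,.065]])
def f(x):
    c,q=np.cos(x[2]),np.sin(x[2]);return ((L@np.array([[c,q],[-q,c]])+x[:2])-P[:,:2]).ravel()
r=least_squares(f,[.55,.06,0]);x=r.x;print(x,r.fun.round(4))
c,q=np.cos(x[2]),np.sin(x[2]);R=np.array([[c,-q],[q,c]])
p=onz('wrist',(315,277),.078,s);print('roller',p,'stand frame',R.T@(p[:2]-x[:2]))
seat=x[:2]
for a in (1.3,1.4,1.5,1.57,1.65):
    h=R@[.07-.15*np.cos(a),0]+seat; P3=np.array([*h,.096+.15*np.sin(a)])
    print(a,P3.round(4),'wrist',np.round(proj('wrist',P3,s),1),'top',np.round(proj('top',P3),1),'scene',np.round(proj('scene',P3),1))
print('obs wrist (315,432), top',250+242/4.2,190+96/4.2,'scene',250+340/4,140+240/4)
```

```text
[ 0.55435205  0.06956659 -0.095143  ] [-0.0004  0.0012 -0.0008 -0.0012  0.0005  0.0017  0.0007 -0.0016]
roller [0.55579939 0.06971616 0.078     ] stand frame [0.00142659 0.00028639]
1.3 [0.5841 0.0667 0.2405] wrist [315. 398.] top [304.8 226.8] scene [324.3 193.4]
1.4 [0.5987 0.0653 0.2438] wrist [315.2 417.9] top [305.4 217.8] scene [329.5 196.6]
1.5 [0.6135 0.0639 0.2456] wrist [315.3 436.5] top [306.1 208.6] scene [334.8 200.3]
1.57 [0.6239 0.0629 0.246 ] wrist [315.4 448.4] top [306.6 202.3] scene [338.6 203.2]
1.65 [0.6358 0.0618 0.2455] wrist [315.5 460.8] top [307.2 195.1] scene [343.  206.8]
obs wrist (315,432), top 307.6190476190476 212.85714285714286 scene 335.0 200.0
```

View pics/w11c.png

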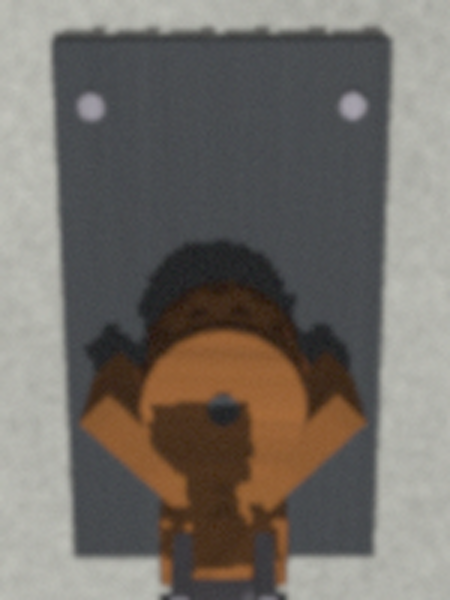

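The roller is within 1.5 mm of the seat, touches both jaws and is centred to 0.3 mm. The handle sits at about a = 1.48, near (0.609, 0.064, 0.245). I'll move above it.

arm_command(targets=[{"claw":0.7,"dx":-5,"dy":0,"dz":0,"rx":0,"ry":0.007,"rz":0},{"claw":0.7,"dx":-10,"dy":0.1,"dz":0,"rx":0,"ry":0.007,"rz":0},{"claw":0.7,"dx":-14.2,"dy":0.1,"dz":0,"rx":0,"ry":0.007,"rz":0},{"claw":0.7,"dx":-14.2,"dy":0.1,"dz":3,"rx":0,"ry":0.007,"rz":0},{"claw":0.7,"dx":-14.2,"dy":0.1,"dz":5,"rx":0,"ry":0.007,"rz":0},{"claw":0.7,"dx":-14.2,"dy":0.1,"dz":5,"rx":0,"ry":0.007,"rz":0}])

```text
time_s: 19.55
position: [0.6083, 0.0641, 0.3175]
tcp_rot: [[-0.995, 0.103, -0.009], [0.103, 0.995, 0.0], [0.009, -0.001, -1.0]]
force: [0.4, 0.2, 0.3]
width: 0.06
```

Run:
```python
from h import *
import pickle
s=sense();im=snapshot('wrist');cv2.imwrite('pics/w12.png',im);pickle.dump(s,open('w12.pkl','wb'))
print(s['time_s'],s['position'],s['tcp_rot'].round(3),s['force'],s['width'])
for a in (1.4,1.45,1.5,1.55):
    c,q=np.cos(-.1),np.sin(-.1);R=np.array([[c,-q],[q,c]])
    h=R@[.07-.15*np.cos(a),0]+[.5543,.0696]; P3=np.array([*h,.096+.15*np.sin(a)])
    print(a,P3.round(4),proj('wrist',P3,s))
```

```text
19.55 [0.60825153 0.06405132 0.31754539] [[-0.995  0.103 -0.009]
 [ 0.103  0.995  0.   ]
 [ 0.009 -0.001 -1.   ]] [0.38795387 0.24284778 0.30064269] 0.0599706010085746
1.4 [0.5986 0.0652 0.2438] (np.float64(313.30845361289033), np.float64(260.9215052471726))
1.45 [0.606  0.0644 0.2449] (np.float64(313.3548780978604), np.float64(275.69612680270956))
1.5 [0.6134 0.0637 0.2456] (np.float64(313.4042819061371), np.float64(290.1083440326229))
1.55 [0.6208 0.0629 0.246 ] (np.float64(313.4562186775477), np.float64(304.0538498068345))
```

View pics/w12.png

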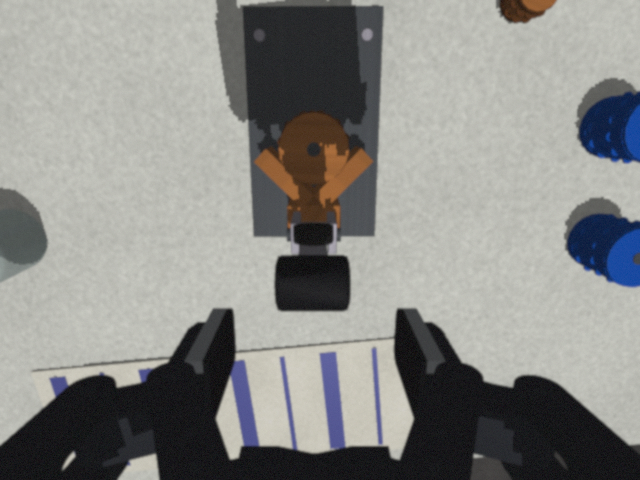

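Handle at (313,283), centred between the fingers, a ≈ 1.475. I'll descend and pinch it.

arm_command(targets=[{"claw":0.7,"dx":-0.2,"dy":0,"dz":3,"rx":0,"ry":0,"rz":0},{"claw":0.7,"dx":-0.2,"dy":0,"dz":5.5,"rx":0,"ry":0,"rz":0},{"claw":0.7,"dx":-0.2,"dy":0,"dz":6.8,"rx":0,"ry":0,"rz":0},{"claw":0.7,"dx":-0.2,"dy":0,"dz":6.8,"rx":0,"ry":0,"rz":0},{"claw":0.3,"dx":-0.2,"dy":0,"dz":6.8,"rx":0,"ry":0,"rz":0},{"claw":0.3,"dx":-0.2,"dy":0,"dz":6.8,"rx":0,"ry":0,"rz":0},{"claw":0.3,"dx":-0.2,"dy":0,"dz":6.8,"rx":0,"ry":0,"rz":0},{"claw":0.3,"dx":-0.2,"dy":0,"dz":6.8,"rx":0,"ry":0,"rz":0},{"claw":0.3,"dx":-0.2,"dy":0,"dz":6.8,"rx":0,"ry":0,"rz":0}], squeeze=25)

```text
time_s: 20.72
position: [0.6109, 0.0628, 0.2541]
tcp_rot: [[-0.995, 0.103, -0.002], [0.103, 0.995, -0.001], [0.002, -0.002, -1.0]]
force: [-2.0, -7.9, 3.3]
width: 0.0354
```

Run:
```python
from h import *
s=sense();im=snapshot('wrist');cv2.imwrite('pics/w13.png',im)
print(s['time_s'],s['position'],s['tcp_rot'].round(4),s['force'],s['width'],s['joint_positions'])
# arc waypoints in current tool axes from current pose
p0=s['position'];R0=s['tcp_rot']
c,q=np.cos(-.1),np.sin(-.1);R=np.array([[c,-q],[q,c]])
def H(a): return np.array([*(R@[.07-.15*np.cos(a),0]+[.5543,.0696]),.096+.15*np.sin(a)])
a0=1.475
for a in np.linspace(1.475,0,19): print(round(a,3),(R0.T@(H(a)-H(a0))*100).round(2))
```

```text
20.725 [0.61086062 0.06278628 0.25405363] [[-0.9947  0.1026 -0.0018]
 [ 0.1026  0.9947 -0.0014]
 [ 0.0017 -0.0016 -1.    ]] [-1.98989429 -7.90764986  3.33240219] 0.035436766759696994 [-0.00455276  0.47810363  1.58852493 -0.00164438  1.07676815 -1.47173952]
1.475 [0. 0. 0.]
1.393 [ 1.22 -0.    0.17]
1.311 [ 2.42 -0.01  0.44]
1.229 [ 3.59 -0.01  0.8 ]
1.147 [ 4.73 -0.01  1.26]
1.065 [ 5.83 -0.01  1.82]
0.983 [ 6.87 -0.02  2.46]
0.901 [ 7.87 -0.02  3.18]
0.819 [ 8.8  -0.02  3.98]
0.738 [ 9.66 -0.02  4.86]
0.656 [10.45 -0.02  5.8 ]
0.574 [11.15 -0.02  6.81]
0.492 [11.78 -0.02  7.87]
0.41 [12.31 -0.02  8.98]
0.328 [12.75 -0.02 10.12]
0.246 [13.1  -0.02 11.3 ]
0.164 [13.34 -0.02 12.51]
0.082 [13.49 -0.02 13.73]
0.0 [ 1.354e+01 -1.000e-02  1.495e+01]
```

View pics/w13.png

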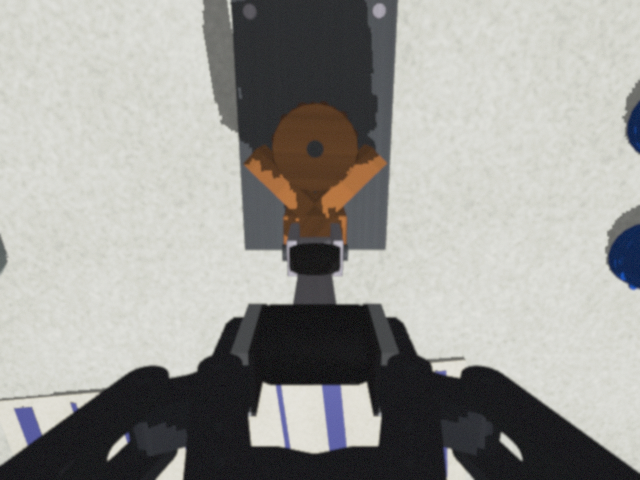

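Pinched at a width of 35.4 mm. There is a small side force, so I'll ease y by 1 mm while following the arc.

arm_command(targets=[{"claw":0.3,"dx":0.6,"dy":-0.1,"dz":0.07,"rx":0,"ry":0,"rz":0},{"claw":0.3,"dx":1.22,"dy":-0.1,"dz":0.17,"rx":0,"ry":0,"rz":0},{"claw":0.3,"dx":2.42,"dy":-0.1,"dz":0.44,"rx":0,"ry":0,"rz":0},{"claw":0.3,"dx":3.59,"dy":-0.1,"dz":0.8,"rx":0,"ry":0,"rz":0},{"claw":0.3,"dx":4.73,"dy":-0.1,"dz":1.26,"rx":0,"ry":0,"rz":0},{"claw":0.3,"dx":5.83,"dy":-0.1,"dz":1.82,"rx":0,"ry":0,"rz":0},{"claw":0.3,"dx":5.83,"dy":-0.1,"dz":1.82,"rx":0,"ry":0,"rz":0}])

```text
time_s: 21.65
position: [0.551, 0.0687, 0.2349]
tcp_rot: [[-0.995, 0.102, -0.005], [0.102, 0.995, -0.0], [0.005, -0.001, -1.0]]
force: [-4.7, -4.4, 4.2]
width: 0.0353
```

Run:
```python
from h import *
s=sense();im=snapshot('wrist');cv2.imwrite('pics/w14.png',im)
print(s['time_s'],s['position'],s['tcp_rot'].round(4),s['force'],s['width'])
```

```text
21.65 [0.55104035 0.06869517 0.23486271] [[-9.948e-01  1.022e-01 -5.000e-03]
 [ 1.022e-01  9.948e-01 -4.000e-04]
 [ 4.900e-03 -9.000e-04 -1.000e+00]] [-4.68743097 -4.4127263   4.24080072] 0.035329592691304715
```

View pics/w14.png

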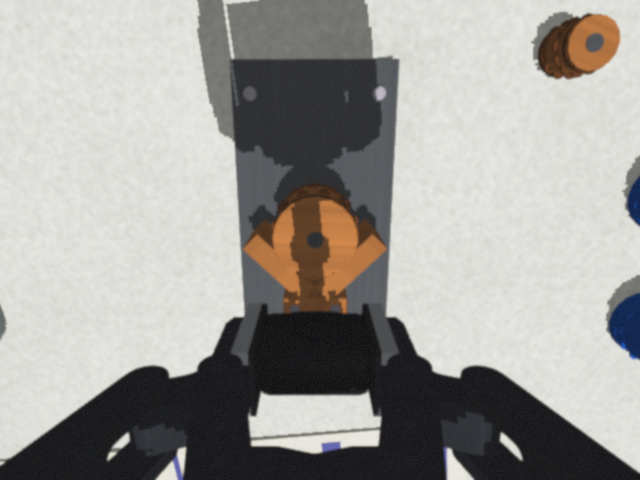

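arm_command(targets=[{"claw":0.3,"dx":1.04,"dy":-0.05,"dz":0.64,"rx":0,"ry":0,"rz":0},{"claw":0.3,"dx":2.04,"dy":-0.05,"dz":1.36,"rx":0,"ry":0,"rz":0},{"claw":0.3,"dx":2.97,"dy":-0.05,"dz":2.16,"rx":0,"ry":0,"rz":0},{"claw":0.3,"dx":3.83,"dy":-0.05,"dz":3.04,"rx":0,"ry":0,"rz":0},{"claw":0.3,"dx":4.62,"dy":-0.05,"dz":3.98,"rx":0,"ry":0,"rz":0},{"claw":0.3,"dx":5.32,"dy":-0.05,"dz":4.99,"rx":0,"ry":0,"rz":0},{"claw":0.3,"dx":5.95,"dy":-0.05,"dz":6.05,"rx":0,"ry":0,"rz":0},{"claw":0.3,"dx":6.48,"dy":-0.05,"dz":7.16,"rx":0,"ry":0,"rz":0},{"claw":0.3,"dx":6.92,"dy":-0.05,"dz":8.3,"rx":0,"ry":0,"rz":0},{"claw":0.3,"dx":7.27,"dy":-0.05,"dz":9.48,"rx":0,"ry":0,"rz":0},{"claw":0.3,"dx":7.27,"dy":-0.05,"dz":9.48,"rx":0,"ry":0,"rz":0}])

```text
time_s: 23.08
position: [0.4783, 0.0759, 0.1396]
tcp_rot: [[-0.995, 0.102, -0.007], [0.102, 0.995, 0.0], [0.007, -0.001, -1.0]]
force: [-4.0, -3.8, -1.9]
width: 0.0359
```

Run:
```python
from h import *
s=sense()
print(s['time_s'],s['position'],s['tcp_rot'].round(4),s['force'],s['width'])
cv2.imwrite('pics/s15.png',cv2.resize(snapshot('scene')[130:300,220:440],None,fx=3.5,fy=3.5))
```

```text
23.075 [0.47825714 0.07586817 0.1395808 ] [[-9.947e-01  1.024e-01 -7.000e-03]
 [ 1.024e-01  9.947e-01  1.000e-04]
 [ 7.000e-03 -6.000e-04 -1.000e+00]] [-4.04572846 -3.8047178  -1.87658954] 0.03591705523887767
```

View pics/s15.png

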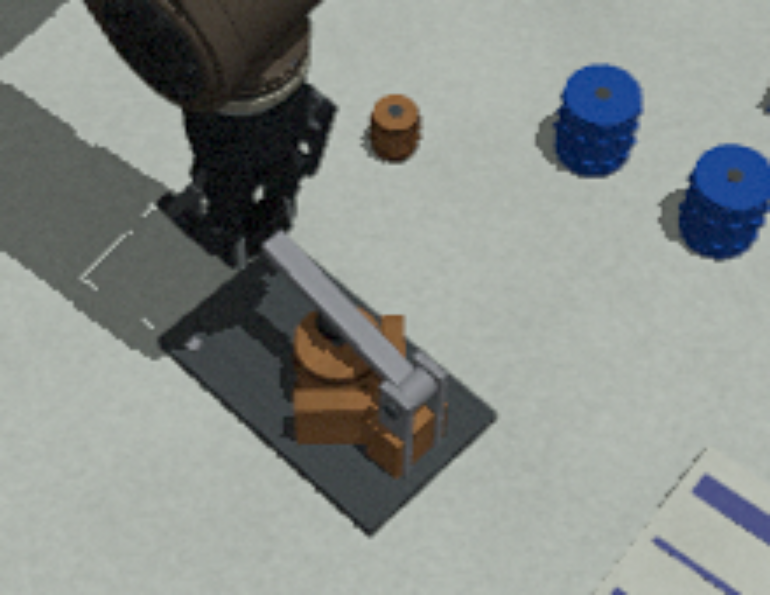

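arm_command(targets=[{"claw":0.3,"dx":0.2,"dy":-0.05,"dz":0.6,"rx":0,"ry":0,"rz":0},{"claw":0.3,"dx":0.34,"dy":-0.05,"dz":1.21,"rx":0,"ry":0,"rz":0},{"claw":0.3,"dx":0.42,"dy":-0.05,"dz":1.8,"rx":0,"ry":0,"rz":0},{"claw":0.3,"dx":0.49,"dy":-0.05,"dz":2.4,"rx":0,"ry":0,"rz":0},{"claw":0.3,"dx":0.52,"dy":-0.05,"dz":2.8,"rx":0,"ry":0,"rz":0},{"claw":0.3,"dx":0.52,"dy":-0.05,"dz":3.0,"rx":0,"ry":0,"rz":0},{"claw":0.3,"dx":0.52,"dy":-0.05,"dz":3.0,"rx":0,"ry":0,"rz":0}])

```text
time_s: 24.0
position: [0.4738, 0.0762, 0.1098]
tcp_rot: [[-0.995, 0.103, -0.005], [0.103, 0.995, 0.001], [0.005, 0.0, -1.0]]
force: [-3.6, 3.4, -0.8]
width: 0.0354
```

arm_command(targets=[{"claw":0.3,"dx":0,"dy":0,"dz":0.1,"rx":0,"ry":0,"rz":0},{"claw":0.3,"dx":0,"dy":0,"dz":0.2,"rx":0,"ry":0,"rz":0},{"claw":0.3,"dx":0,"dy":0,"dz":0.3,"rx":0,"ry":0,"rz":0}])

```text
time_s: 24.38
position: [0.4737, 0.0763, 0.107]
tcp_rot: [[-0.995, 0.102, -0.005], [0.102, 0.995, 0.001], [0.005, 0.0, -1.0]]
force: [-5.3, 3.7, 3.9]
width: 0.0359
```

arm_command(targets=[{"claw":0.3,"dx":0,"dy":0,"dz":0.1,"rx":0,"ry":0,"rz":0},{"claw":0.3,"dx":0,"dy":0,"dz":0.2,"rx":0,"ry":0,"rz":0}])

```text
time_s: 24.62
position: [0.4736, 0.0762, 0.105]
tcp_rot: [[-0.995, 0.102, -0.005], [0.102, 0.995, 0.001], [0.005, 0.0, -1.0]]
force: [-5.1, 3.8, 2.5]
width: 0.0355
```

arm_command(targets=[{"claw":0.3,"dx":0,"dy":0,"dz":0.1,"rx":0,"ry":0,"rz":0},{"claw":0.3,"dx":0,"dy":0,"dz":0.15,"rx":0,"ry":0,"rz":0}])

```text
time_s: 24.88
position: [0.4736, 0.0763, 0.1035]
tcp_rot: [[-0.995, 0.102, -0.005], [0.102, 0.995, 0.001], [0.005, 0.0, -1.0]]
force: [-6.1, 3.1, 3.3]
width: 0.0357
```

Run:
```python
from h import *
s=sense()
print(s['time_s'],s['position'],s['force'])
cv2.imwrite('pics/s16.png',cv2.resize(snapshot('scene')[190:275,270:380],None,fx=7,fy=7,interpolation=cv2.INTER_CUBIC))
```

```text
24.875 [0.47361598 0.07626476 0.10347261] [-6.05117195  3.08079312  3.27267664]
```

View pics/s16.png

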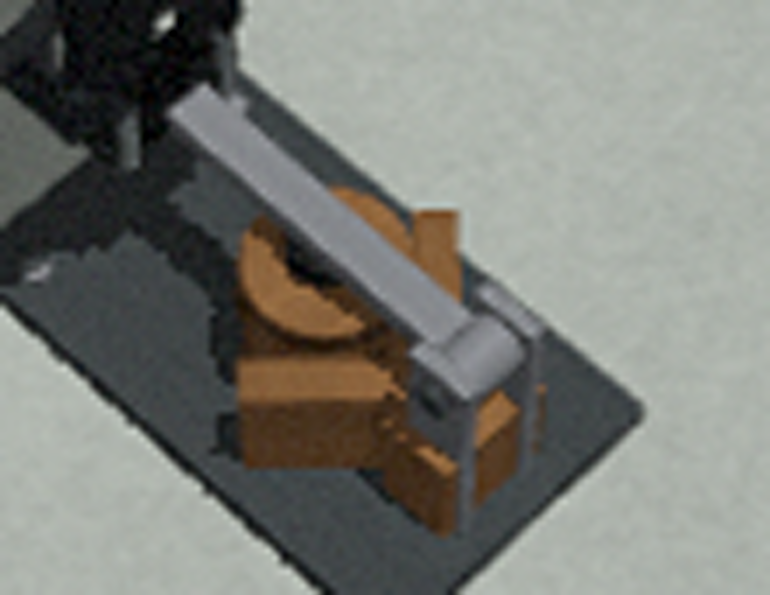

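Nearly level and not pressing yet. I'll continue in small steps.

arm_command(targets=[{"claw":0.3,"dx":0,"dy":0,"dz":0.08,"rx":0,"ry":0,"rz":0},{"claw":0.3,"dx":0,"dy":0,"dz":0.15,"rx":0,"ry":0,"rz":0}])

```text
time_s: 25.18
position: [0.4736, 0.0762, 0.102]
tcp_rot: [[-0.995, 0.102, -0.005], [0.102, 0.995, 0.001], [0.005, 0.0, -1.0]]
force: [-5.5, 3.0, 3.2]
width: 0.0354
```

arm_command(targets=[{"claw":0.3,"dx":0,"dy":0,"dz":0.08,"rx":0,"ry":0,"rz":0},{"claw":0.3,"dx":0,"dy":0,"dz":0.15,"rx":0,"ry":0,"rz":0}])

```text
time_s: 25.42
position: [0.4736, 0.0763, 0.1005]
tcp_rot: [[-0.995, 0.102, -0.005], [0.102, 0.995, 0.001], [0.005, 0.0, -1.0]]
force: [-6.1, 4.1, 3.8]
width: 0.0359
```

arm_command(targets=[{"claw":0.3,"dx":0,"dy":0,"dz":0.08,"rx":0,"ry":0,"rz":0},{"claw":0.3,"dx":0,"dy":0,"dz":0.12,"rx":0,"ry":0,"rz":0}])

```text
time_s: 25.68
position: [0.4736, 0.0762, 0.0993]
tcp_rot: [[-0.995, 0.102, -0.005], [0.102, 0.995, 0.001], [0.005, 0.0, -1.0]]
force: [-4.9, 3.2, 4.2]
width: 0.0354
```

arm_command(targets=[{"claw":0.3,"dx":0,"dy":0,"dz":0.08,"rx":0,"ry":0,"rz":0},{"claw":0.3,"dx":0,"dy":0,"dz":0.12,"rx":0,"ry":0,"rz":0}])

```text
time_s: 25.92
position: [0.4737, 0.0762, 0.0981]
tcp_rot: [[-0.995, 0.103, -0.005], [0.103, 0.995, 0.001], [0.005, 0.0, -1.0]]
force: [-6.2, 3.1, 3.1]
width: 0.0355
```

Run:
```python
from h import *
import pickle
s=sense()
im=snapshot('wrist');cv2.imwrite('pics/w17.png',im);pickle.dump(s,open('w17.pkl','wb'))
print(s['time_s'],s['position'],s['force'],s['tau'])
cv2.imwrite('pics/s17.png',cv2.resize(snapshot('scene')[190:275,270:380],None,fx=7,fy=7,interpolation=cv2.INTER_CUBIC))
c,q=np.cos(-.1),np.sin(-.1);R=np.array([[c,-q],[q,c]])
for a in(0,.03,.06):
    for lbl,r,o in(('pad',.07,-.018),('handle',.15,0)):
        xx=.07-r*np.cos(a)-o*np.sin(a)*-1*-1; zz=.096+r*np.sin(a)+o*np.cos(a)
        P=np.array([*(R@[xx,0]+[.5543,.0696]),zz]);print(a,lbl,P.round(4),np.round(proj('scene',P),1),np.round(proj('wrist',P,s),1))
```

```text
25.925 [0.47365824 0.07623785 0.09806774] [-6.1570061   3.10806954  3.13477242] [ -2.16027439 -50.41727901 -15.44739425  -0.25208188  -0.74319787
   0.16953965]
0 pad [0.5543 0.0696 0.078 ] [315.  225.9] [316.5 497.2]
0 handle [0.4747 0.0776 0.096 ] [291.5 202.2] [316.4 359.3]
0.03 pad [0.5549 0.0695 0.0801] [315.1 225.6] [316.5 502.5]
0.03 handle [0.4748 0.0776 0.1005] [291.4 201.1] [316.4 367.1]
0.06 pad [0.5555 0.0695 0.0822] [315.3 225.3] [316.5 508.1]
0.06 handle [0.475  0.0776 0.105 ] [291.4 200.1] [316.5 375.8]
```

View pics/s17.png

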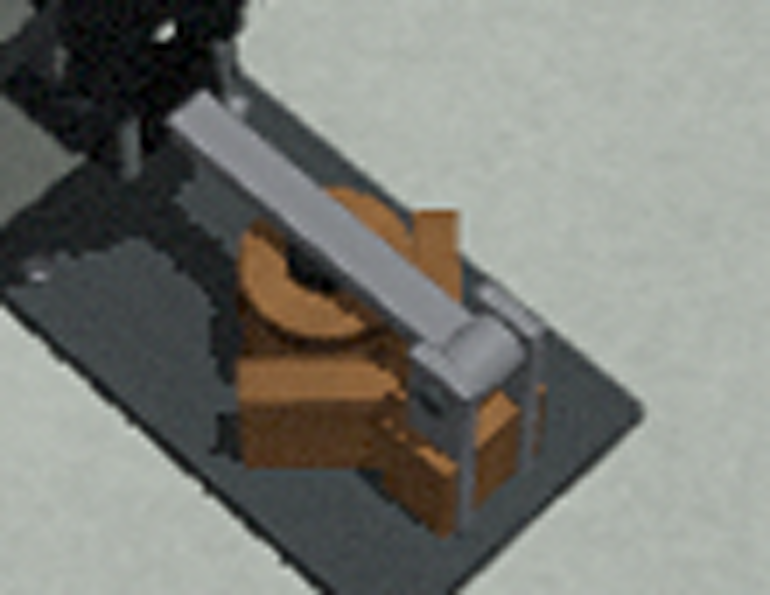

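View pics/w17.png

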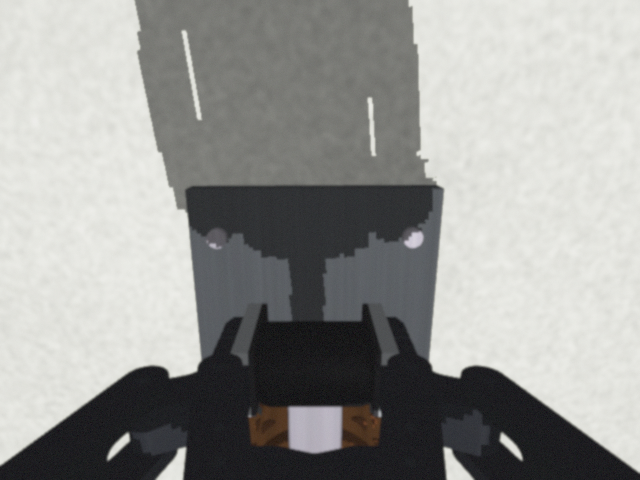

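arm_command(targets=[{"claw":0.3,"dx":0,"dy":0,"dz":0.08,"rx":0,"ry":0,"rz":0},{"claw":0.3,"dx":0,"dy":0,"dz":0.15,"rx":0,"ry":0,"rz":0}])

```text
time_s: 26.28
position: [0.4737, 0.0763, 0.0972]
tcp_rot: [[-0.995, 0.102, -0.005], [0.102, 0.995, 0.001], [0.005, 0.0, -1.0]]
force: [-11.1, 3.8, 23.2]
width: 0.0351
```

Contact: force jumped to 23 N at the handle. I'll ease off slightly, then let go.

arm_command(targets=[{"claw":0.3,"dx":0,"dy":0,"dz":-0.05,"rx":0,"ry":0,"rz":0},{"claw":0.3,"dx":0,"dy":0,"dz":-0.05,"rx":0,"ry":0,"rz":0}])

```text
time_s: 26.52
position: [0.4737, 0.0763, 0.0974]
tcp_rot: [[-0.995, 0.102, -0.005], [0.102, 0.995, 0.001], [0.005, 0.0, -1.0]]
force: [-6.7, 3.0, 9.0]
width: 0.0355
```

arm_command(targets=[{"claw":0.4,"dx":0,"dy":0,"dz":0,"rx":0,"ry":0,"rz":0},{"claw":0.55,"dx":0,"dy":0,"dz":0,"rx":0,"ry":0,"rz":0},{"claw":0.65,"dx":0,"dy":0,"dz":0,"rx":0,"ry":0,"rz":0},{"claw":0.7,"dx":0,"dy":0,"dz":0,"rx":0,"ry":0,"rz":0},{"claw":0.7,"dx":0,"dy":0,"dz":-1,"rx":0,"ry":0,"rz":0},{"claw":0.7,"dx":0,"dy":0,"dz":-4,"rx":0,"ry":0,"rz":0},{"claw":0.7,"dx":0,"dy":0,"dz":-9,"rx":0,"ry":0,"rz":0},{"claw":0.7,"dx":0,"dy":0,"dz":-15,"rx":0,"ry":0,"rz":0},{"claw":0.7,"dx":0,"dy":0,"dz":-20,"rx":0,"ry":0,"rz":0},{"claw":0.7,"dx":0,"dy":0,"dz":-25,"rx":0,"ry":0,"rz":0},{"claw":0.7,"dx":0,"dy":0,"dz":-25,"rx":0,"ry":0,"rz":0}])

```text
time_s: 27.9
position: [0.4757, 0.0759, 0.3511]
tcp_rot: [[-0.995, 0.103, 0.003], [0.103, 0.995, 0.0], [-0.003, 0.001, -1.0]]
force: [-0.2, 0.4, -0.5]
width: 0.0597
```

Run:
```python
from h import *
s=sense()
print(s['time_s'],s['position'],s['force'],s['width'])
im=snapshot('wrist');cv2.imwrite('pics/w18.png',im)
sc=snapshot('scene');cv2.imwrite('pics/s18.png',cv2.resize(sc[130:300,220:440],None,fx=3.5,fy=3.5,interpolation=cv2.INTER_CUBIC))
c,q=np.cos(-.1),np.sin(-.1);R=np.array([[c,-q],[q,c]])
for a in(-.03,0,.03):
    P=np.array([*(R@[.07-.15*np.cos(a),0]+[.5543,.0696]),.096+.15*np.sin(a)]);print(a,np.round(proj('wrist',P,s),1))
t=cv2.imread('pics/scene0.png');d=cv2.absdiff(t,sc).max(2)
for n,(x0,y0,x1,y1) in dict(short=(322,152,346,180),block=(145,285,205,340),jar=(218,330,262,380)).items(): print(n,d[y0:y1,x0:x1].mean())
```

```text
27.9 [0.47568418 0.07589326 0.35112589] [-0.22978608  0.36120589 -0.51429182] 0.059724168054186615
-0.03 [315.4 202.4]
0 [315.4 203.3]
0.03 [315.4 204.3]
short 3.712797619047619
block 4.176666666666667
jar 3.0368181818181816
```

View pics/w18.png

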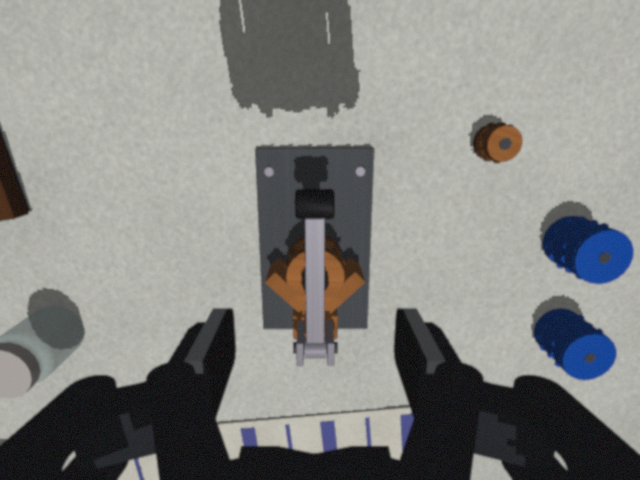

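View pics/s18.png

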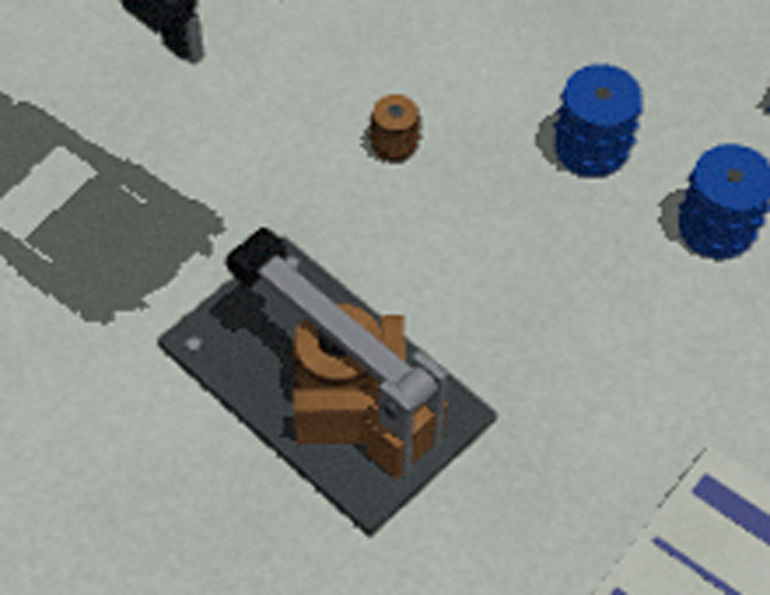

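```bash
python3 -c "
from plant import *
print(finish_job())"
```

```text
the job is handed in; nothing more can be done
None
```

I stood the large brown roller upright on the base plate, pushed it home into the V, then swung the clamp arm down onto it and let go. The job was handed in at about 28 s, with the gripper open and raised well clear.

- **Placing:** I set the roller down once, then regripped it and put it 35 mm nearer the V. From the first spot the arm would have hit its inner reach limit when backing off to push.
- **Seating:** I pushed with two fingertips low on the roller until the force rose to about 9 N along the push axis, with almost none sideways. The wrist image then put it 1.4 mm from the estimated seat along x and 0.3 mm off centre, upright and touching both jaws.
- **Clamp:** Resistance at the handle rose from about 3 N to 23 N when the pad met the roller. I eased off to 9 N before letting go.
- **Final picture:** In the wrist view the handle is at (315,204), against a prediction of (315,203) for a level arm, and the roller is still seated in the V. That view can hardly tell small arm angles apart, so the force rise is the better evidence that the pad touches.
- **Bystanders:** The short roller, printing block and dye jar show no change in the scene camera from the start.

Two checks disagreed. The scene camera placed things 4–8 mm further along x than the top and wrist cameras, so I relied on those two. In one view the jaw corners also suggested the seat was about 7 mm nearer the robot than the plate corners did. Neither affected the result, because contact force decided when the roller and the clamp were home.

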